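# Set the constancy-check set into its nests

## Task

Set up for the daily constancy check: put the vial shield, the syringe shield and the flatted disc each into the grey nest whose recess matches its shape and size, turning the flatted disc so that its flat meets the flat of its recess. Only when those three are down in their nests, put the check source into the large round nest. Everything must end up sitting flat on the floor of its recess and let go.

Things in the scene. Friction and masses are not known exactly. Their poses are not given: they have to be found in the camera images.
- vial_shield_center (a point): Blue upright cylinder with a darker ribbed cap (leaded vial shield), 39 mm in diameter, 83 mm tall, loose, 0.3 to 0.6 kg, the cap does not come off. The point is its centre, half-way up (41.5 mm above its underside); z up along its axis. Belongs in the small round nest.
- syringe_shield_center (a point): Grey metal tube with a long window on top (syringe shield), lying loose on its side, 75 mm long along its own y, 27 mm wide along its own x, its body 27 mm high (a small screw stands up to 32 mm near one end), 0.2 to 0.45 kg. The point is at the middle of its length and width, 13.5 mm above its underside; z up. Grasp across its width. Belongs in the long nest, either way round.
- check_source_center (a point): Flat round red puck (check source), 52 mm in diameter, 15 mm high, loose, about 0.06 kg. The point is its centre, 7.5 mm above its underside; z up. Belongs in the large round nest and goes in last.
- flatted_disc_center (a point): Bare steel-grey disc, 66 mm in diameter, 10 mm thick, cut off straight on its own +x side 22 mm from the centre, loose, about 0.13 kg. A black grip bar stands on its middle: 12 mm wide along x, 40 mm long along y, from 10 to 32 mm above the underside; grasp the bar across its width. The point is on the disc's centre, 16 mm above its underside; z up. Belongs in the flatted nest.
- small_round_nest: Grey plastic plate fixed on a low white riser board whose top is 50 mm above the bench; the plate is 10 mm high, with a screw in each corner; origin at the centre of its underside, z up. 70 x 70 mm, with a round recess 47 mm across, centred, 6 mm deep; its floor is 4 mm above the plate's underside and its mouth has a 2 mm chamfer.
- large_round_nest: Grey plastic plate fixed on a low white riser board whose top is 50 mm above the bench; the plate is 10 mm high, with a screw in each corner; origin at the centre of its underside, z up. 84 x 84 mm, with a full round recess 61 mm across, centred, 6 mm deep; its floor is 4 mm above the plate's underside and its mouth has a 2 mm chamfer.
- long_nest: Grey plastic plate fixed on a low white riser board whose top is 50 mm above the bench; the plate is 10 mm high, with a screw in each corner; origin at the centre of its underside, z up. 58 mm (x) by 104 mm (y), with a rectangular recess 36 mm (x) by 84 mm (y), centred, 6 mm deep; its floor is 4 mm above the plate's underside and its mouth has a 2 mm chamfer.
- flatted_nest: Grey plastic plate fixed on a low white riser board whose top is 50 mm above the bench; the plate is 10 mm high, with a screw in each corner; origin at the centre of its underside, z up. 90 x 90 mm, with a round recess 75 mm across, centred, closed off by a straight wall on its +x side 26 mm from the centre, 6 mm deep; its floor is 4 mm above the plate's underside and its mouth has a 2 mm chamfer. The disc fits only with its +x the same way as the nest's +x.
Not all that is in view belongs to the job. Leave any turquoise look-alike of the part that bears vial_shield_center alone.

How it is judged (in metres and radians):
On the way, in this order (a step that is already met when the one before it is completed fails the run):
1. vial shield, syringe shield and flatted disc all sit in their nests, the check source not yet in its own (horizontal distance between vial_shield_center and small_round_nest below 0.008 m and z of vial_shield_center in the frame of small_round_nest between 0.0425 and 0.0485 m and angle between each of vial_shield_center, syringe_shield_center, flatted_disc_center's own z axis and vertical below 0.08 rad and horizontal distance between syringe_shield_center and long_nest below 0.008 m and z of syringe_shield_center in the frame of long_nest between 0.0145 and 0.0205 m and angle between the y axis of syringe_shield_center and the y axis of long_nest, either way round below 0.2 rad and horizontal distance between flatted_disc_center and flatted_nest below 0.008 m and z of flatted_disc_center in the frame of flatted_nest between 0.017 and 0.023 m and angle between the x axis of flatted_disc_center and the x axis of flatted_nest, either way round below 0.2 rad), for 0.2 s.
2. the check source sits in the large round nest (horizontal distance between check_source_center and large_round_nest below 0.008 m and z of check_source_center in the frame of large_round_nest between 0.0085 and 0.0145 m and angle between check_source_center's own z axis and vertical below 0.08 rad), for 0.2 s.
At the end, for the whole second after the job is handed in: Each of the four things sits in its matching nest: centre within 8 mm of the nest's centre horizontally and 3 mm of seated height, upright within 0.08 rad, syringe shield and disc within 0.2 rad of their recess; all released and at rest (all of step 1 and all of step 2 and linear speed of each of vial_shield, syringe_shield, check_source, flatted_disc below 0.02 m/s); the robot touches nothing.
It also fails if it takes over 122 s, if anything falls off the work surface, if the arm or the gripper's body presses on something with over 40 N, if the wrist force passes 120 N, or if a joint passes its speed limit or range.

## Robot

A 6-joint arm with a two-finger parallel gripper is mounted at the origin on the work surface; the furniture and walls round the work are solid. World frame = base frame: x ahead of the robot, y to its left, z up, the work surface at z = 0. Lengths are in mm, angles in rad, forces in N, time in s.
With the tool pointing down it reaches from about 275 to 750 mm from the base axis. Payload 10.2 kg.
Tool frame: the origin (TCP) lies between the finger pads; the fingertips stand 22 mm ahead of it and the grasp point (between the pads) lies 3 mm ahead of it (ctrl.nose_length is the distance from the TCP to the fingertips, in mm); z points along the fingers, y is the line along which they close (so a half turn about z gives the same grasp; the last joint's range is limited). The gripper opens to 85 mm and grips with 20 to 120 N. Pads are 22 mm wide; open, the fingers measure 114 mm over their backs; the gripper's body (76 mm by 85 mm) begins 54 mm behind the grasp point. The pads swing forward as they close: fully open they stand 13 mm farther back than shut.
Start: joints at [0.988, 0.313, 1.498, -0, 1.331, -0.223], TCP at [184.859, 491.384, 221.394] pointing down, gripper open.
Joint ranges: [-2.94, 2.94], [-0.97, 2.17], [0.19, 2.56], [-1.23, 4.37], [0.02, 3.11], [-2.88, 2.88]. Speed limits (rad/s): [2.39, 2.39, 3.01, 3.14, 3.14, 3.14].

## Interface

Orientations are given as a unit quaternion [w, x, y, z].
In Python, from rig import sense, imaging, ctrl gives the robot as it stands. The module is installed in compiled form; this text tells all that it offers.
- The arm moves only by the tool apply_moves, never from a script. Its argument "commands" is a list of rows, each a list of 5 numbers: the gripper command: -1 is fully open, 1 is shut, values between are in proportion, then the shift along the tool's x, y, z in mm, then the turn about the tool's z in degrees. A call has 1 to 20 rows; each row shifts and turns the commanded pose from where the row before left it, along the tool's axes as they then stand; what a row does not reach is not made up. A row lasts 1/8 s, in which the tool goes at most 62.5 mm and 10.7 degrees, less where a joint would pass 70% of its speed; a pose out of reach is approached as far as the arm can. A call is refused whole if a number of a shift passes 62.5 or a number of a turn 10.7, either way. A call with a gripper value outside its range is refused whole. The fingers move at their own pace and stop on an object; "newtons" is the grip in N (left out, the last holds). Time passes only in rows, so rows that do not move let the fingers close. It gives the time, the measured TCP pose, the force, the opening and the grip force at its end, in the units of the state.
- sense(): the state, without advancing time (a new reading comes with each control period).
- imaging.capture(name): name is "side" or "top"; returns the picture (400x640x3 uint8, blue, green, red); there is no depth.
- imaging.calibration(name): a dict with "camera_matrix" (3x3 intrinsics, pixels), "k1" (the pictures are not rectified: a ray, as slopes to the right and down, at radius r is drawn at 1 + k1 r^2 times it, then the intrinsics apply), "world_to_cam" (4x4, takes a point from world to camera coordinates). Camera axes: x right, y up, looking along -z (the intrinsics and any distortion apply to the point x, -y, -z); pixel columns grow to the right and rows downward; lengths in mm; the calibration is good to about 2 mm. A picture is of the moment at which its call begins. calibration takes no time and is no camera call.
- ctrl.finish_job(): hands the job in; it is judged then, once.
The state is a dict: "time_s": time; "joints": joint angles; "dq": joint speeds; "tau": joint torques, N m; "eef_pos": TCP position; "ee_rot": TCP orientation; "force": force on the tool from outside, world axes, zero at the start; "wrist_torque": the same for the moment, N m; "grip_width": opening from 0.0 (shut) to 1.0 (fully open); "grip_force": force on a finger pad.
Only numpy, scipy, OpenCV 4.12 (cv2) and the standard library are available. Lean on these libraries where they do the work, as an engineer would, in place of code of your own. Each camera call takes 0.05 s, during which the arm holds its last target. There are 200 camera calls.

## Working session

There is one attempt and no reset: what is moved stays moved. The work goes in short steps, Python scripts to look and compute and a tool call to move; the robot and the scene stay as the last step left them, time stands still between calls to the robot, and variables do not carry over. Pictures are saved under pics/ and viewed, at most 14 in all, crops included, and the job is handed in when it is done.

Besides the shell and the picture viewer there is one more tool, called by a JSON object that holds its "method" and its "body", one argument or row to a line. apply_moves: Moves the arm, as the interface text tells. Its arguments: {"type":"object","properties":{"commands":{"type":"array","items":{"type":"array","items":{"type":"number"}}},"newtons":{"type":"number"}},"required":["commands"]}

```bash
mkdir -p pics; ls
cat > h.py <<'E'
import numpy as np, cv2
from rig import sense, imaging, ctrl
def ray(name,u,v):
    c=imaging.calibration(name); K=np.array(c["camera_matrix"],float); k=c["k1"]; T=np.array(c["world_to_cam"],float)
    d=np.array([(u-K[0,2])/K[0,0],(v-K[1,2])/K[1,1]]); s=d.copy()
    for _ in range(30): s=d/(1+k*(s@s))
    R=T[:3,:3]; o=-R.T@T[:3,3]
    return o, R.T@np.array([s[0],-s[1],-1.0])
def onz(name,u,v,z):
    o,d=ray(name,u,v); return o+d*(z-o[2])/d[2]
def tri(u1,v1,u2,v2):
    o1,d1=ray("top",u1,v1); o2,d2=ray("side",u2,v2)
    s=np.linalg.lstsq(np.c_[d1,-d2],o2-o1,rcond=None)[0]
    a,b=o1+d1*s[0],o2+d2*s[1]; return (a+b)/2, np.linalg.norm(a-b)
def proj(name,p):
    c=imaging.calibration(name); K=np.array(c["camera_matrix"],float); k=c["k1"]; T=np.array(c["world_to_cam"],float)
    q=T[:3,:3]@np.array(p,float)+T[:3,3]; s=np.array([q[0],-q[1]])/-q[2]; s=s*(1+k*(s@s))
    return K[:2,:2]@s+K[:2,2]
E
python3 - <<'E'
from h import *
np.set_printoptions(precision=2,suppress=True)
for n in("top","side"):
    cv2.imwrite(f"pics/{n}0.png",imaging.capture(n)); c=imaging.calibration(n)
    T=np.array(c["world_to_cam"]); print(n,c["camera_matrix"],c["k1"],-T[:3,:3].T@T[:3,3]); print(T[:3,:3])
print(sense())
E
```

```text
pics
top [[446.23   0.   321.53]
 [  0.   446.23 204.88]
 [  0.     0.     1.  ]] -0.08104635819657563 [ 399.82  -47.69 1399.59]
[[-0.02 -1.   -0.02]
 [ 1.   -0.02  0.09]
 [-0.09 -0.02  1.  ]]
side [[452.81   0.   315.17]
 [  0.   452.81 198.21]
 [  0.     0.     1.  ]] 0.009849493318238355 [ 539.11 -533.7  1014.77]
[[ 1.    0.09  0.01]
 [-0.08  0.88  0.47]
 [ 0.04 -0.46  0.89]]
{'time_s': 0.1, 'joints': array([ 0.99,  0.31,  1.5 , -0.  ,  1.33, -0.22]), 'dq': array([ 0., -0., -0., -0., -0., -0.]), 'tau': array([  0.  , -41.29, -26.01,  -0.  ,   0.  ,   0.  ]), 'eef_pos': array([184.73, 491.16, 220.9 ]), 'ee_rot': array([-0.  ,  0.18,  0.98, -0.  ]), 'force': array([0.6 , 0.09, 0.61]), 'wrist_torque': array([-0.04, -0.01,  0.05]), 'grip_force': 0.0, 'grip_width': 0.9969071624455921}
```

View pics/top0.png

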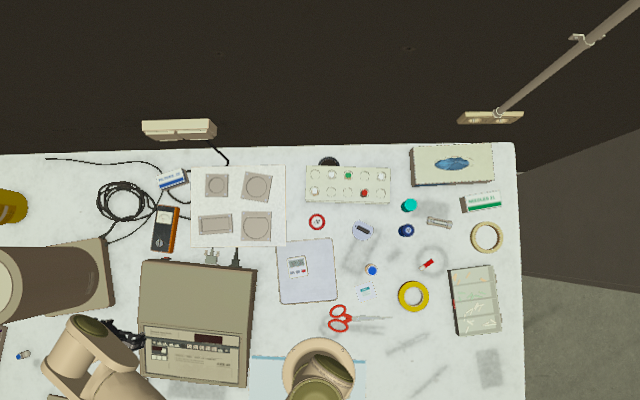

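View pics/side0.png

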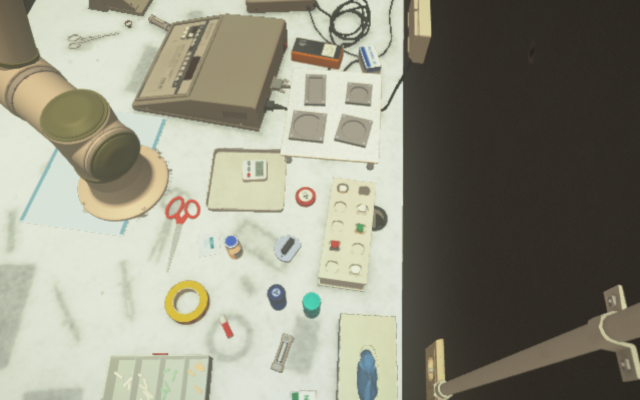

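The top view shows the nest board at about (238,205): small round (216,185), large round (256,187), long (215,224), flatted (256,226). The parts are the red puck (317,221), the disc with its bar (362,230), the blue shield (406,230) and the tube (438,222). 

Possible mix-ups:
- **Vial shield:** blue (406,230), against the turquoise look-alike (409,205) and the small blue-capped vial (371,269). I choose blue.
- **Check source:** red puck (317,221), against the red button in the rack (364,192) and the red marker (428,263). I choose the puck.
- **Tube:** (438,222), against the marker (428,263).

I'll check these choices in a close crop.

Run:
```python
from h import *
t=cv2.imread("pics/top0.png"); s=cv2.imread("pics/side0.png")
a=cv2.resize(t[195:275,300:460],None,fx=5,fy=5,interpolation=cv2.INTER_CUBIC)
b=cv2.resize(t[160:250,185:290],None,fx=5,fy=5,interpolation=cv2.INTER_CUBIC)
cv2.imwrite("pics/c1.png",a); 
c=cv2.resize(s[60:170,275:390],None,fx=4,fy=4,interpolation=cv2.INTER_CUBIC)
m=np.zeros((450,525+460+0,3),np.uint8); m[:450,:525]=b; m[:440,525:]=c
cv2.imwrite("pics/c2.png",cv2.resize(m,(800,int(450*800/985))))
cv2.imwrite("pics/c3.png",cv2.resize(s[175:375,220:340],None,fx=3,fy=3,interpolation=cv2.INTER_CUBIC))
```

```text
(no output)
```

View pics/c1.png

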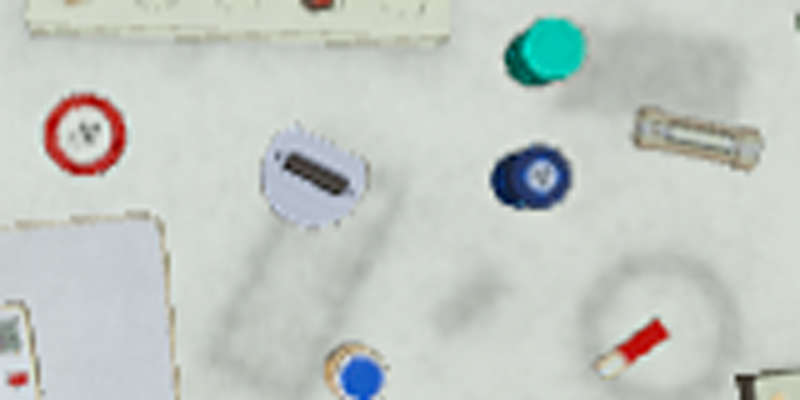

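View pics/c2.png

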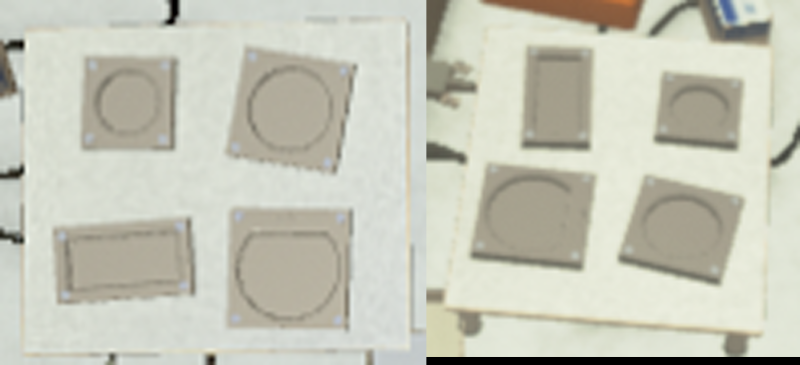

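View pics/c3.png

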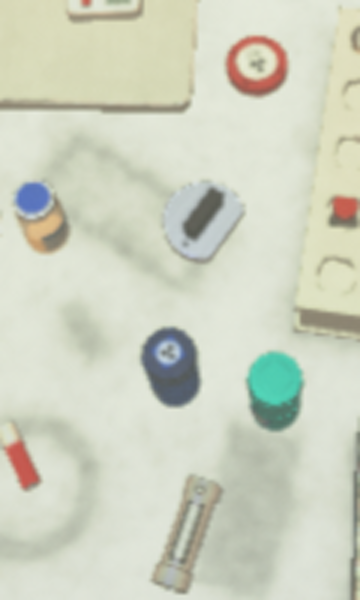

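The crop confirms the choices: the blue shield with its white cap mark at top (408,230) / side (276,292), the red puck at (317,222), the disc bar at (363,230), the tube at (439,222). The flatted nest's flat faces image-up, which is about +x. The disc's flat faces up-right in the image.

```bash
cat > m.py <<'E'
from h import *
np.set_printoptions(precision=1,suppress=True)
t=cv2.imread("pics/top0.png"); s=cv2.imread("pics/side0.png")
def blob(img,box,f,k=0,amin=15):
    x0,y0,x1,y1=box; S=4
    c=cv2.resize(img[y0:y1,x0:x1],None,fx=S,fy=S,interpolation=cv2.INTER_CUBIC)
    m=f(cv2.GaussianBlur(c,(5,5),0)).astype(np.uint8)*255
    cs,_=cv2.findContours(m,cv2.RETR_EXTERNAL,cv2.CHAIN_APPROX_NONE)
    cs=sorted([q for q in cs if cv2.contourArea(q)>amin*S*S],key=cv2.contourArea,reverse=True)
    return [((q[:,0]+.5)/S-.5+[x0,y0]) for q in cs]
def cen(q):
    M=cv2.moments(q.astype(np.float32).reshape(-1,1,2)); return np.array([M["m10"],M["m01"]])/M["m00"]
sat=lambda c:cv2.cvtColor(c,cv2.COLOR_BGR2HSV)[...,1].astype(int)
hue=lambda c:cv2.cvtColor(c,cv2.COLOR_BGR2HSV)[...,0].astype(int)
val=lambda c:c.max(2).astype(int)
red=lambda c:(c[...,2].astype(int)-c[...,1]>50)
dark=lambda c:val(c)<120
nest=lambda c:val(c)<205
E
python3 - <<'E'
from m import *
print("px top: board",t[170,195],"plate",t[200,216],t[190,256],"disc",t[240,360],"bench",t[250,400],"tube",t[223,432])
print("px side: board",s[120,300],"plate",s[135,355],"disc",s[252,283],"bench",s[300,300],"tube",s[365,278])
for n,img,bx in(("top",t,(194,168,280,244)),("side",s,(290,70,378,150))):
    for q in blob(img,bx,nest,amin=150)[:6]:
        (c,wh,a)=cv2.minAreaRect(q.astype(np.float32)); 
        b=cv2.boxPoints((c,wh,a)); W=[onz(n,*p,60)[:2] for p in b]
        e=W[1]-W[0]; print(n,"px",cen(q),"world@60",onz(n,*cen(q),60)[:2],"sides",np.linalg.norm(e),np.linalg.norm(W[2]-W[1]),"ang",np.degrees(np.arctan2(e[1],e[0])))
E
```

```text
px top: board [209 222 217] plate [208 219 215] [155 173 177] disc [203 202 194] bench [194 201 194] tube [149 172 175]
px side: board [143 162 167] plate [143 162 167] disc [82 90 88] bench [214 227 221] tube [177 187 182]
top px [255.9 225.7] world@60 [455.5 177.4] sides 93.02939800915917 94.45804756500901 ang -1.9311753678778347
top px [256.2 186.7] world@60 [574.  175.7] sides 87.77947315644597 88.74126244536527 ang -10.165978729068994
top px [215.3 223.9] world@60 [463.2 301.4] sides 109.02175379896697 61.23139897540731 ang -86.98556651653972
top px [216.4 185. ] world@60 [581.9 298.2] sides 74.23431722839032 76.1723308133461 ang -0.40832921669873046
side px [307.7 126.4] world@60 [458.7 174.4] sides 99.38359925624964 95.00253177514722 ang 92.07292189929515
side px [353.1 130.6] world@60 [576.8 172.6] sides 93.42915017547847 90.45310889069344 ang 83.03446485440242
side px [314.9  90. ] world@60 [465.9 297.7] sides 114.49980268705775 61.382443322856794 ang 94.7029466316387
side px [358.6  94. ] world@60 [584.9 295.3] sides 80.544257872643 73.39022983866421 ang 89.26528220540872
```

Run:
```python
from m import *
def bl(c): return (c[...,0].astype(int)-c[...,2])
# nest screws: bluish dots in the plate boxes
for n,img,bx in(("top",t,(194,168,280,244)),("side",s,(290,70,378,150))):
    for q in blob(img,bx,nest,amin=150)[:4]:
        x,y,w,h=cv2.boundingRect(q.astype(np.float32).reshape(-1,1,2))
        inside=lambda p:cv2.pointPolygonTest(q.astype(np.float32).reshape(-1,1,2),(float(p[0]),float(p[1])),True)>1
        d=[cen(b) for b in blob(img,(x,y,x+w,y+h),lambda c:bl(c)>-8,amin=.3)]
        d=[p for p in d if inside(p)]
        print(n,cen(q),"screws",len(d),np.mean(d,0) if d else 0, [tuple(np.round(p,1)) for p in d])
parts={"puck":(red,(300,208,335,235),(290,182,322,212)),
"bar":(dark,(350,216,375,244),(274,232,302,264)),
"disc":(lambda c:bl(c)>6,(345,212,380,248),(268,225,308,267)),
"vialwhite":(None,)*3,"vialblue":(lambda c:bl(c)>25,(392,216,422,244),(262,280,292,314)),
"tube":(lambda c:(bl(c)<-8)|(val(c)<165),(420,208,460,236),(265,328,300,375))}
for k,(f,a,b) in parts.items():
    if f is None: continue
    P=[]
    for n,img,bx in(("top",t,a),("side",s,b)):
        L=blob(img,bx,f,amin=8); 
        if not L: print(k,n,"none"); continue
        q=L[0]; r=cv2.minAreaRect(q.astype(np.float32)); P.append(cen(q)); print(k,n,len(L),cen(q),"rect",np.array(r[0]),np.array(r[1]),round(r[2],1), "area",cv2.contourArea(q.astype(np.float32).reshape(-1,1,2)))
        z={"puck":15,"bar":32,"disc":10,"vialblue":83,"tube":20}[k]
        W=np.array([onz(n,*p,z)[:2] for p in q]); rr=cv2.minAreaRect(W.astype(np.float32)); 
        bb=cv2.boxPoints(rr); e=max((bb[1]-bb[0],bb[2]-bb[1]),key=np.linalg.norm)
        print("   world centroid",cen(W),"box",np.array(rr[0]),np.array(rr[1]),"long ang",np.degrees(np.arctan2(e[1],e[0])))
    if len(P)==2: print("  TRI",tri(*P[0],*P[1]))
print("vial cap",tri(408.4,230.4,276,292.3))
```

```text
top [255.9 225.7] screws 5 [255.5 225.2] [(np.float64(255.8), np.float64(223.5)), (np.float64(243.3), np.float64(212.8)), (np.float64(268.3), np.float64(213.2)), (np.float64(242.5), np.float64(238.1)), (np.float64(267.7), np.float64(238.5))]
top [256.2 186.7] screws 5 [253.3 186.8] [(np.float64(243.1), np.float64(188.2)), (np.float64(265.1), np.float64(199.7)), (np.float64(246.6), np.float64(173.4)), (np.float64(269.2), np.float64(177.0)), (np.float64(242.5), np.float64(195.8))]
top [215.3 223.9] screws 5 [215.3 222.8] [(np.float64(217.8), np.float64(218.5)), (np.float64(228.8), np.float64(215.4)), (np.float64(229.7), np.float64(229.9)), (np.float64(200.6), np.float64(232.2)), (np.float64(199.8), np.float64(217.8))]
top [216.4 185. ] screws 4 [215.9 184.7] [(np.float64(224.6), np.float64(193.9)), (np.float64(206.4), np.float64(193.6)), (np.float64(207.2), np.float64(175.5)), (np.float64(225.2), np.float64(175.6))]
side [307.7 126.4] screws 1 [320.4 138.2] [(np.float64(320.4), np.float64(138.2))]
side [353.1 130.6] screws 0 0 []
side [314.9  90. ] screws 0 0 []
side [358.6  94. ] scre
[... 1336 characters left out ...]
996
vialblue side 1 [275.5 292. ] rect [275.5 292. ] [10.7 11.4] 54.0 area 108.6875
   world centroid [ 436.5 -274.4] box [ 436.6 -274.5] [23.5 23.1] long ang 42.96973
  TRI (array([ 434.3, -271.2,   70.4]), np.float64(1.791026563047022))
tube top 1 [438.  222.1] rect [439.  222.3] [26.   9.2] 11.9 area 165.875
   world centroid [ 457.8 -380.6] box [ 457.3 -383.7] [80.8 28.5] long ang 76.9827
tube side 2 [287.4 352.4] rect [284. 351.] [46.8 30.8] 90.0 area 1057.6875
   world centroid [ 471.8 -381.4] box [ 465.4 -379.4] [63.8 94.3] long ang -84.60874
  TRI (array([ 464.6, -382.2,    5.8]), np.float64(12.82087685637562))
vial cap (array([ 435.1, -275.9,   83.6]), np.float64(5.367717569412944))
```

```bash
cat >> h.py <<'E'
def psi():
    w,x,y,z=sense()["ee_rot"]; return np.degrees(np.arctan2(2*y*y-1,2*x*y))  # world angle of tool y
def plan(*wps):
    "waypoints (x,y,z,psi): prints tool-axis shift (before the turn) and turn from pose to pose"
    p=np.array(sense()["eef_pos"]); a=psi(); print("at",p.round(1),round(a,1))
    for x,y,z,b in wps:
        d=np.array([x,y,z])-p; r=np.radians(a); ty=np.array([np.cos(r),np.sin(r)]); tx=np.array([-ty[1],ty[0]])
        if abs(tx[0]*0)>1: pass
        t=-((b-a+180)%360-180); print("  shift",np.round([d[:2]@tx,d[:2]@ty,-d[2]],1),"turn",round(t,1)); p=np.array([x,y,z],float); a=b
E
python3 - <<'E'
from m import *
sc={"flat":[(243.3,212.8),(268.3,213.2),(242.5,238.1),(267.7,238.5)],"long":[(199.8,217.8),(228.8,215.4),(200.6,232.2),(229.7,229.9)]}
for k,v in sc.items():
    W=[onz("top",*p,60)[:2] for p in v]; print(k,np.mean(W,0),[np.degrees(np.arctan2(*(W[i]-W[j])[::-1])) for i,j in((0,1),(2,3),(0,2),(1,3))])
for n,a,b in(("flat",(255.45,225.65),(307.7,126.4-1.2)),("large",(256,186.6),(353.1,130.6-1.2)),("long",(214.7,223.8),(314.9,90-1.2)),("small",(215.85,184.65),(358.6,94-1.2))): print(n,tri(*a,*b))
# nest corner-recess heights: side face excluded roughly above. tube side view
for p in((287.7,334.3),(277.3,372.3),(282.5,354)): print(onz("side",*p,20))
print("tube tri",tri(438.7,222.3,282.5,354))
w,x,y,z=sense()["ee_rot"]; from scipy.spatial.transform import Rotation as R
print(R.from_quat([x,y,z,w]).as_matrix(), ctrl.nose_length, psi()); plan((441.5,-147.5,120,-28))
E
```

```text
flat [455.9 178.7] [np.float64(88.03941711204858), np.float64(88.19677307638422), np.float64(-2.031782544243056), np.float64(-1.823647713435766)]
long [463.4 303.2] [np.float64(93.67203063879018), np.float64(93.56254335277336), np.float64(3.4647195239485007), np.float64(3.533001068995144)]
flat (array([457. , 179.2,  58.4]), np.float64(2.297388911537112))
large (array([575.6, 176.8,  59.1]), np.float64(2.100873143371637))
long (array([464.4, 304. ,  57.5]), np.float64(1.6858132757325757))
small (array([584.1, 300.5,  58.8]), np.float64(1.646290875190651))
[ 467.9 -345.9   20. ]
[ 455.9 -423.6   20. ]
[ 462.  -386.9   20. ]
tube tri (array([ 459.4, -385.4,    6.7]), np.float64(3.220661030862104))
[[-0.9  0.4 -0. ]
 [ 0.4  0.9 -0. ]
 [ 0.  -0.  -1. ]] 22.0 69.38451586628234
at [184.7 491.2 220.9] 69.4
  shift [-465.2 -507.4  100.9] turn 97.4
```

{"method": "apply_moves", "body": {
  "commands": [
    [0,-33,-36,0,0],
    [0,-33,-36,0,0],
    [0,-33,-36,0,0],
    [0,-33,-36,0,0],
    [0,-33,-36,0,0],
    [0,-33,-36,0,0],
    [0,-33,-36,0,0],
    [0,-33,-36,0,0],
    [0,-33,-36,0,0],
    [0,-33,-36,0,0],
    [0,-33,-36,0,0],
    [0,-33,-36,0,0],
    [0,-33,-36,0,0],
    [0,-33,-36,0,0],
    [0,0,0,0,10],
    [0,0,0,0,10],
    [0,0,0,0,10],
    [0,0,0,0,10],
    [0,0,0,0,10],
    [0,0,0,0,10]
  ]
}}

```text
time_s: 2.6
eef_pos: [439.7, -142.9, 221.1]
ee_rot: [-0.0, 0.649, 0.761, -0.0]
force: [0.5, 0.2, 0.2]
grip_width: 0.502
grip_force: 0.0
```

{"method": "apply_moves", "body": {
  "commands": [
    [0,0,0,20,10],
    [0,0,0,30,10],
    [0,0,0,30,10],
    [0,0,0,20,7],
    [0,0,0,0,0]
  ]
}}

```text
time_s: 3.22
eef_pos: [439.1, -142.6, 120.3]
ee_rot: [-0.001, 0.855, 0.518, -0.001]
force: [-0.3, 0.1, 0.7]
grip_width: 0.501
grip_force: 0.0
```

Run:
```python
from h import *
plan((441.5,-147.5,36,-28))
s=imaging.capture("side"); t=imaging.capture("top")
a=cv2.resize(s[180:300,230:350],(480,480),interpolation=cv2.INTER_CUBIC);b=cv2.resize(t[180:280,300:420],(480,400))
cv2.imwrite("pics/v1.png",a)
```

```text
at [ 439.1 -142.6  120.3] -27.5
  shift [-3.3  4.4 84.3] turn 0.5
```

View pics/v1.png

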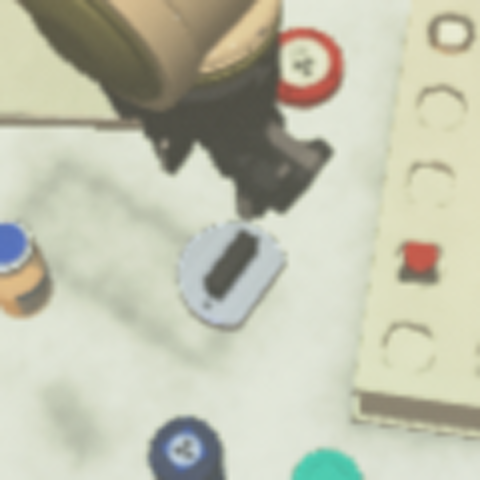

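The side crop shows the gripper above the disc, with its bar at about crop (230,265) aligned between the fingers. Descending and grasping.

{"method": "apply_moves", "body": {
  "commands": [
    [0,-3,4,20,0.5],
    [0,0,0,30,0],
    [0,0,0,20,0],
    [0,0,0,14,0],
    [0,0,0,0,0],
    [1,0,0,0,0],
    [1,0,0,0,0],
    [1,0,0,0,0],
    [1,0,0,0,0],
    [1,0,0,0,0],
    [1,0,0,0,0]
  ],
  "newtons": 40
}}

```text
time_s: 4.7
eef_pos: [442.0, -147.5, 37.4]
ee_rot: [0.0, 0.858, 0.514, -0.0]
force: [-0.3, -0.1, -0.2]
grip_width: 0.004
grip_force: 0.0
```

Run:
```python
from h import *
print(sense()["grip_width"],psi())
s=imaging.capture("side"); t=imaging.capture("top")
a=cv2.resize(s[200:290,250:330],(480,540),interpolation=cv2.INTER_CUBIC);b=cv2.resize(t[190:260,330:380],(320,448))
m=np.zeros((540,800,3),np.uint8); m[:,:480]=a; m[:448,480:]=b
cv2.imwrite("pics/v2.png",m)
```

```text
0.004216911024669204 -28.114322802281162
```

View pics/v2.png

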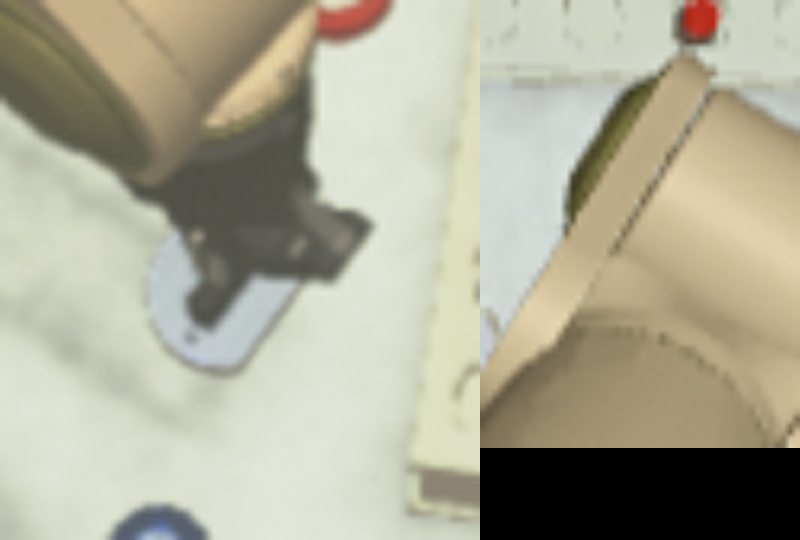

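The gripper reads shut, and the bar is still in place at crop (193–250, 270–320). The shut fingers seem to be beside or above it, so I'll project the TCP to compare.

Run:
```python
from h import *
p=sense()["eef_pos"]
for dz in(0,-22): 
    q=proj("side",[p[0],p[1],p[2]+dz]); print(dz,q,(q-[250,200])*6)
r=np.radians(psi())
for w in(-12,12): q=proj("side",[p[0]+w*np.cos(r),p[1]+w*np.sin(r),15]); print("finger back",(q-[250,200])*6)
print("bar ends",[(proj("side",[441.5+k*np.cos(np.radians(62)),-147.5+k*np.sin(np.radians(62)),32])-[250,200])*6 for k in(-20,20)])
im=imaging.capture("side"); c=im[200:290,250:330].astype(int)
g=cv2.createCLAHE(6,(4,4)).apply(cv2.cvtColor(cv2.resize(im[215:265,265:325],(720,600),interpolation=cv2.INTER_CUBIC),cv2.COLOR_BGR2GRAY))
cv2.imwrite("pics/v3.png",g)
```

```text
0 [286.61378964 244.13717567] [219.68273786 264.82305402]
-22 [287.08337121 247.6433075 ] [222.50022726 285.85984499]
finger back [197.62120505 270.46766771]
finger back [247.62066698 302.08810384]
bar ends [array([189.25192937, 310.42168282]), array([248.57343259, 230.01749978])]
```

View pics/v3.png

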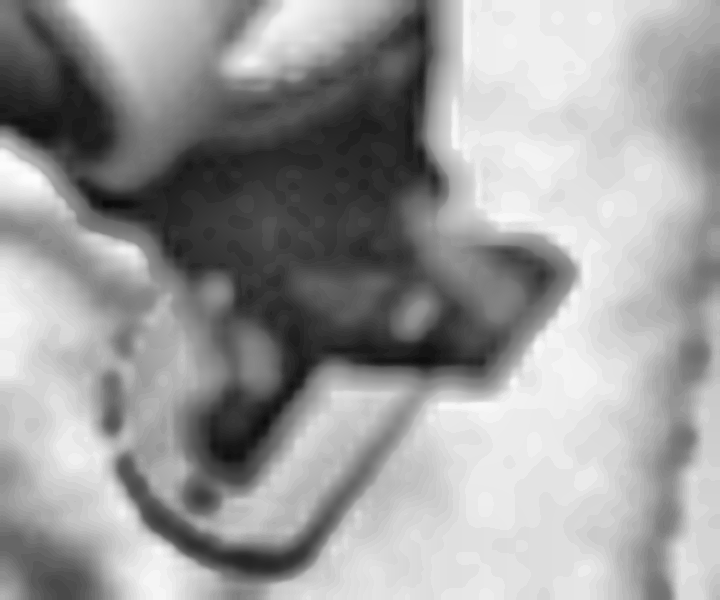

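{"method": "apply_moves", "body": {
  "commands": [
    [1,0,0,-20,0],
    [1,0,0,-30,0],
    [1,0,0,-30,0],
    [1,0,0,0,0]
  ]
}}

```text
time_s: 5.35
eef_pos: [442.9, -148.0, 119.1]
ee_rot: [0.002, 0.858, 0.514, 0.001]
force: [0.1, -0.3, 0.3]
grip_width: 0.0
grip_force: 0.0
```

Run:
```python
from h import *
p=sense(); print(p["eef_pos"],p["grip_width"],p["grip_force"],p["force"])
im=imaging.capture("side"); cv2.imwrite("pics/v4.png",cv2.resize(im[180:280,245:345],(600,600),interpolation=cv2.INTER_CUBIC))
for dz in(0,-22): print((proj("side",p["eef_pos"]+[0,0,dz])-[245,180])*6)
```

```text
[ 442.88820962 -148.03453505  119.11709044] 0.00030170413594284327 0.0 [ 0.1180217  -0.32617587  0.29076565]
[240.53912547 300.88894643]
[243.7418693  325.10064198]
```

View pics/v4.png

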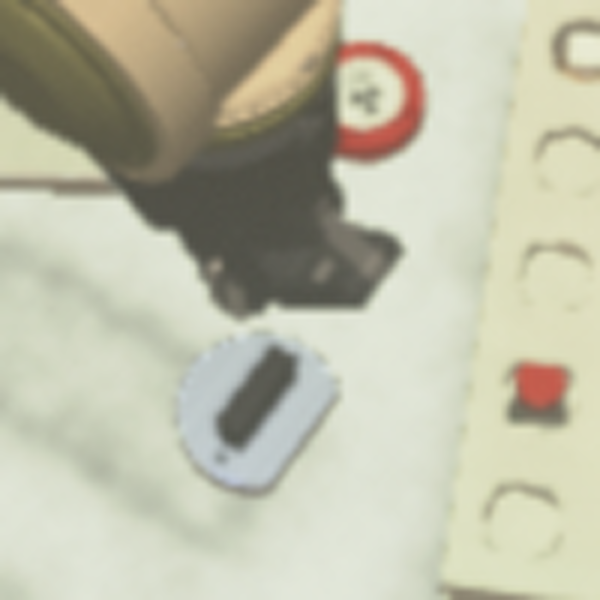

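The bar was not caught: in v4 the disc is unmoved at crop (258,398), and the shut tips at (240,315) look higher than projected. I'll touch the bare bench gently with shut fingers to check the real tip height.

Run:
```python
from h import *
plan((372,-195,60,-28)); print(proj("side",(372,-195,0)),proj("top",(372,-195,0)))
```

```text
at [ 442.2 -147.6  117.8] -28.1
  shift [-74.9 -39.6  57.8] turn -0.1
[255.2724029  266.29292413] [378.2291176  251.08783105]
```

{"method": "apply_moves", "body": {
  "commands": [
    [1,-38,-20,0,0],
    [1,-37,-20,0,0],
    [1,0,0,30,0],
    [1,0,0,25,0],
    [1,0,0,10,0],
    [1,0,0,10,0],
    [1,0,0,0,0]
  ]
}}

```text
time_s: 6.28
eef_pos: [371.3, -194.6, 42.1]
ee_rot: [-0.0, 0.858, 0.514, -0.0]
force: [0.9, 0.5, -0.2]
grip_width: 0.0
grip_force: 0.0
```

{"method": "apply_moves", "body": {
  "commands": [
    [1,0,0,4,0],
    [1,0,0,4,0],
    [1,0,0,4,0],
    [1,0,0,3,0],
    [1,0,0,0,0]
  ]
}}

```text
time_s: 6.9
eef_pos: [371.3, -194.8, 27.2]
ee_rot: [-0.0, 0.858, 0.514, -0.0]
force: [1.3, 0.8, 0.1]
grip_width: 0.001
grip_force: 0.0
```

{"method": "apply_moves", "body": {
  "commands": [
    [1,0,0,2,0],
    [1,0,0,2,0],
    [1,0,0,2,0],
    [1,0,0,0,0]
  ]
}}

```text
time_s: 7.4
eef_pos: [371.3, -194.8, 21.3]
ee_rot: [-0.0, 0.858, 0.514, -0.0]
force: [-0.5, -0.0, 0.1]
grip_width: -0.0
grip_force: 0.0
```

Run:
```python
from h import *
p=sense(); print(p["eef_pos"],p["force"])
im=imaging.capture("side"); cv2.imwrite("pics/v5.png",cv2.resize(im[200:290,215:305],(720,720),interpolation=cv2.INTER_CUBIC)[:600])
for dz in(0,-22): print((proj("side",p["eef_pos"]+[0,0,dz])-[215,200])*8)
```

```text
[ 371.29699316 -194.75098225   21.25160572] [-0.46406145 -0.04354549  0.13113155]
[311.6611165  504.75825498]
[320.21948805 530.16719754]
```

View pics/v5.png

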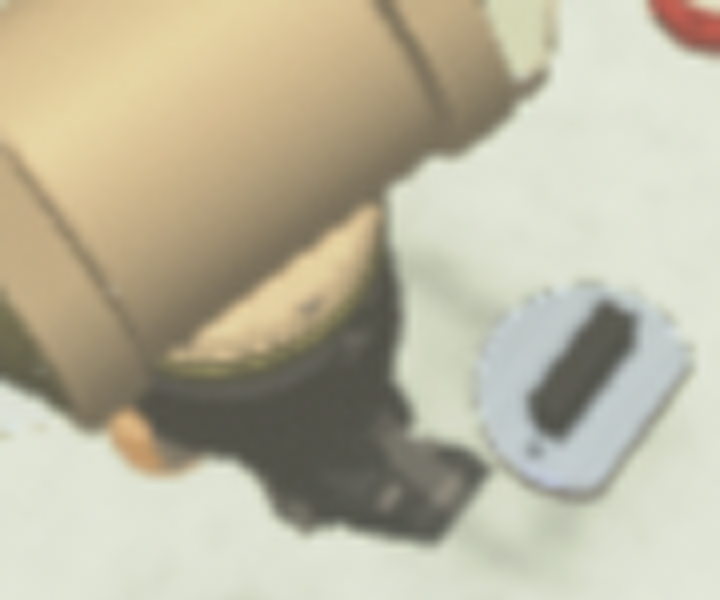

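The shut gripper hovers left of the disc, its lowest dark lobes at (300,530) and (440,540), with no contact at z=21. I'll keep lowering in small steps.

{"method": "apply_moves", "body": {
  "commands": [
    [1,0,0,2,0],
    [1,0,0,2,0],
    [1,0,0,2,0],
    [1,0,0,0,0]
  ]
}}

```text
time_s: 7.95
eef_pos: [371.3, -194.8, 15.2]
ee_rot: [-0.0, 0.858, 0.514, -0.0]
force: [0.6, 0.6, -0.3]
grip_width: -0.004
grip_force: 0.0
```

{"method": "apply_moves", "body": {
  "commands": [
    [1,0,0,2,0],
    [1,0,0,2,0],
    [1,0,0,2,0],
    [1,0,0,0,0]
  ]
}}

```text
time_s: 8.45
eef_pos: [371.3, -194.8, 9.2]
ee_rot: [-0.0, 0.858, 0.514, -0.0]
force: [0.3, 0.2, 0.7]
grip_width: -0.001
grip_force: 0.0
```

{"method": "apply_moves", "body": {
  "commands": [
    [1,0,0,2,0],
    [1,0,0,2,0],
    [1,0,0,2,0],
    [1,0,0,0,0]
  ]
}}

```text
time_s: 8.95
eef_pos: [371.2, -194.7, 3.2]
ee_rot: [-0.0, 0.858, 0.514, -0.0]
force: [0.4, -1.0, -0.3]
grip_width: 0.002
grip_force: 0.0
```

{"method": "apply_moves", "body": {
  "commands": [
    [1,0,0,2,0],
    [1,0,0,2,0],
    [1,0,0,2,0],
    [1,0,0,0,0]
  ]
}}

```text
time_s: 9.45
eef_pos: [371.2, -194.6, -2.8]
ee_rot: [-0.0, 0.858, 0.514, -0.0]
force: [0.3, 0.1, -0.5]
grip_width: 0.002
grip_force: 0.0
```

{"method": "apply_moves", "body": {
  "commands": [
    [1,0,0,2,0],
    [1,0,0,2,0],
    [1,0,0,2,0],
    [1,0,0,0,0]
  ]
}}

```text
time_s: 9.95
eef_pos: [371.2, -194.7, -8.8]
ee_rot: [-0.0, 0.858, 0.514, -0.0]
force: [0.1, -0.5, -0.3]
grip_width: -0.004
grip_force: 0.0
```

{"method": "apply_moves", "body": {
  "commands": [
    [1,0,0,2,0],
    [1,0,0,2,0],
    [1,0,0,2,0],
    [1,0,0,0,0]
  ]
}}

```text
time_s: 10.45
eef_pos: [371.7, -195.0, -10.2]
ee_rot: [0.001, 0.857, 0.515, -0.0]
force: [-21.0, 16.1, 89.0]
grip_width: 0.003
grip_force: 44.4
```

That is contact: the tips meet the bench at a reading of about −9.5 instead of +22, so the reported z is about 31 mm too low. Backing off and checking this against the picture.

{"method": "apply_moves", "body": {
  "commands": [
    [1,0,0,-6,0],
    [1,0,0,-20,0],
    [1,0,0,-30,0],
    [1,0,0,-30,0],
    [0,0,0,-10,0],
    [0,0,0,0,0],
    [0,0,0,0,0]
  ]
}}

```text
time_s: 11.32
eef_pos: [370.9, -194.4, 80.4]
ee_rot: [-0.001, 0.858, 0.514, -0.0]
force: [-0.4, 0.5, -0.6]
grip_width: 0.499
grip_force: 0.0
```

Run:
```python
from h import *
p=sense(); print(p["eef_pos"],p["force"],p["joints"],psi())
im=imaging.capture("side"); t=imaging.capture("top"); cv2.imwrite("pics/t6.png",t)
g=cv2.resize(im[175:275,225:325],(600,600),interpolation=cv2.INTER_CUBIC)
r=np.radians(psi())
for off,col in((0,(0,0,255)),(31,(0,255,0))):
  for w in(-21,21):
    q=(proj("side",p["eef_pos"]+[w*np.cos(r),w*np.sin(r),off-18])-[225,175])*6; cv2.circle(g,tuple(int(i) for i in q),4,col,-1)
cv2.imwrite("pics/v6.png",g)
```

```text
[ 370.90758748 -194.42549192   80.35074001] [-0.4248176   0.48594949 -0.59242072] [-7.64210899e-01  2.69446616e-01  1.97624229e+00 -2.56296655e-05
  8.97862157e-01 -2.73452913e-01] -28.117493421692778
```

View pics/v6.png

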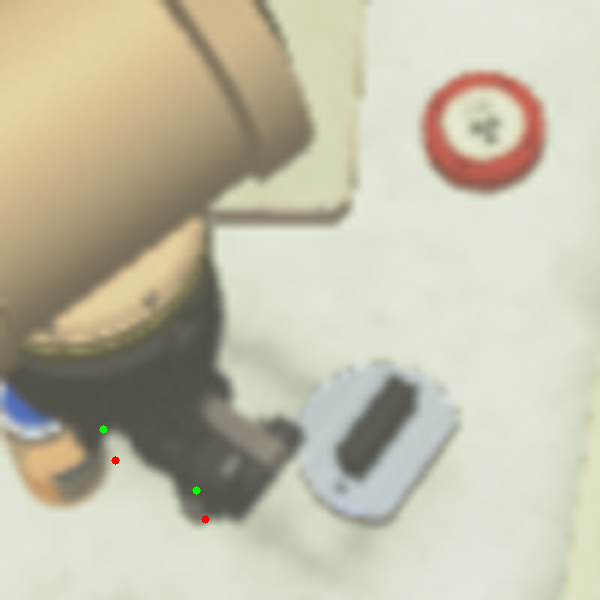

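The dots at zero offset (red) and +31 mm (green) do not settle where the fingers are. The small blue-capped vial still stands untouched at (40,440). I'll find the fingers by differencing open and shut pictures with the tips just above the bench.

{"method": "apply_moves", "body": {
  "commands": [
    [1,0,0,30,0],
    [1,0,0,30,0],
    [1,0,0,15,0],
    [1,0,0,8,0],
    [1,0,0,0,0],
    [1,0,0,0,0]
  ]
}}

```text
time_s: 12.18
eef_pos: [371.6, -195.0, -1.2]
ee_rot: [0.0, 0.858, 0.514, 0.0]
force: [0.4, -0.4, 0.9]
grip_width: 0.002
grip_force: 0.0
```

Run:
```python
from h import *
p=sense(); print(p["eef_pos"],p["force"],p["grip_width"]); cv2.imwrite("pics/shut.png",imaging.capture("side"))
```

```text
[ 371.57154459 -195.00982492   -1.20630009] [ 0.42889188 -0.37207138  0.94869517] 0.0017339353258205743
```

{"method": "apply_moves", "body": {
  "commands": [
    [-1,0,0,0,0],
    [-1,0,0,0,0],
    [-1,0,0,0,0],
    [-1,0,0,0,0],
    [-1,0,0,0,0]
  ]
}}

```text
time_s: 12.85
eef_pos: [371.5, -194.9, -1.5]
ee_rot: [0.0, 0.858, 0.514, 0.0]
force: [0.0, -0.8, -0.4]
grip_width: 0.997
grip_force: 0.0
```

Run:
```python
from h import *
p=sense(); print(p["eef_pos"],p["force"],p["grip_width"]); o=imaging.capture("side"); cv2.imwrite("pics/open.png",o); s=cv2.imread("pics/shut.png")
f=lambda i:cv2.resize(i[215:285,235:305],(400,400),interpolation=cv2.INTER_CUBIC)
a,b=f(s),f(o)
a=cv2.convertScaleAbs(a,alpha=1.8);b=cv2.convertScaleAbs(b,alpha=1.8)
for w,im in((0,a),(42,b)):
  r=np.radians(psi())
  for sg in(-1,1):
    q=(proj("side",[p["eef_pos"][0]+sg*w*np.cos(r),p["eef_pos"][1]+sg*w*np.sin(r),2+(13 if w else 0)])-[235,215])*400/70; cv2.circle(im,tuple(int(i) for i in q),3,(0,0,255),-1)
cv2.imwrite("pics/v7.png",np.hstack([a,b]))
d=cv2.absdiff(s,o).max(2)>25
n,l,st,c=cv2.connectedComponentsWithStats(d.astype(np.uint8)); print(*[(st[i],c[i].round(1)) for i in range(1,n) if st[i,4]>8],sep="\n")
```

```text
[ 371.47343715 -194.93846144   -1.52700589] [ 0.04846261 -0.77848271 -0.38188622] 0.9973977619463184
(array([202, 237,   7,   7,  25], dtype=int32), array([204.4, 240.4]))
(array([266, 253,   6,   6,  20], dtype=int32), array([268.4, 256. ]))
(array([231, 255,   6,   5,  20], dtype=int32), array([233.2, 257.2]))
(array([264, 257,  19,  22, 223], dtype=int32), array([274.3, 269.1]))
(array([247, 261,  16,  10,  72], dtype=int32), array([253.3, 265.7]))
(array([258, 262,   4,   3,   9], dtype=int32), array([259.3, 262.9]))
(array([264, 265,   5,   4,  12], dtype=int32), array([266.1, 266.1]))
```

View pics/v7.png

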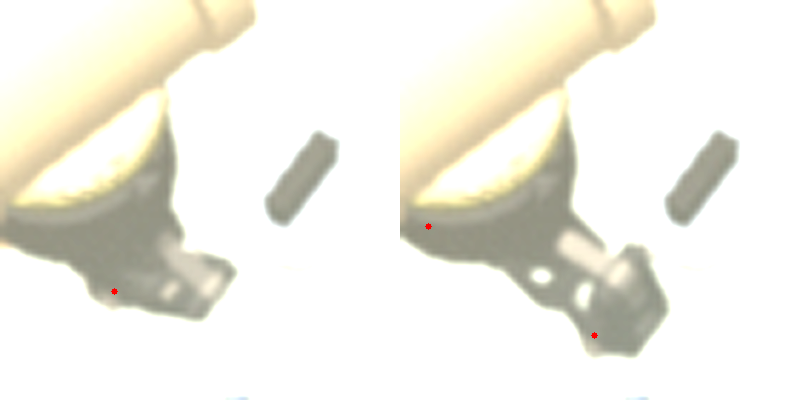

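The open picture (right half) shows the right finger at (630,300) and the left one hidden behind the body. The shut fingers lie between (100,300) and (205,320). Together with the touch, the true TCP seems to be about (+10,+7,+31) mm from the reading. I'll grasp the disc with that correction.

Run:
```python
from h import *
plan((371.5,-195,50,-28),(432,-155,50,-28),(432,-155,5,-28))
```

```text
at [ 371.4 -194.9   -1.6] -28.1
  shift [ -0.1   0.2 -51.6] turn -0.1
  shift [63.7 34.6 -0. ] turn 0
  shift [ 0.  0. 45.] turn 0
```

{"method": "apply_moves", "body": {
  "commands": [
    [-0.4,0,0,-20,0],
    [-0.4,0,0,-32,0],
    [-0.4,32,17,0,0],
    [-0.4,32,17,0,0],
    [-0.4,0,0,20,0],
    [-0.4,0,0,10,0],
    [-0.4,0,0,5,0],
    [-0.4,0,0,0,0]
  ]
}}

```text
time_s: 13.9
eef_pos: [431.3, -154.6, 15.4]
ee_rot: [-0.0, 0.858, 0.514, -0.0]
force: [0.3, 1.4, -0.7]
grip_width: 0.701
grip_force: 0.0
```

{"method": "apply_moves", "body": {
  "commands": [
    [-0.4,0,0,5,0],
    [-0.4,0,0,5,0],
    [1,0,0,0,0],
    [1,0,0,0,0],
    [1,0,0,0,0],
    [1,0,0,0,0],
    [1,0,0,0,0],
    [1,0,0,0,0]
  ]
}}

```text
time_s: 14.9
eef_pos: [431.9, -154.6, 5.7]
ee_rot: [0.001, 0.858, 0.514, 0.0]
force: [0.9, -0.6, 4.6]
grip_width: 0.129
grip_force: 40.2
```

The bar is held, with 11 mm opening and 40 N. Lifting it and looking.

{"method": "apply_moves", "body": {
  "commands": [
    [1,0,0,-5,0],
    [1,0,0,-20,0],
    [1,0,0,-30,0],
    [1,0,0,-40,0],
    [1,0,0,-40,0],
    [1,0,0,0,0],
    [1,0,0,0,0]
  ]
}}

```text
time_s: 15.78
eef_pos: [430.8, -153.9, 139.3]
ee_rot: [-0.001, 0.858, 0.514, -0.0]
force: [-0.6, -0.7, -1.1]
grip_width: 0.122
grip_force: 39.4
```

```bash
cat > look.py <<'E'
from m import *
def bl(c): return (c[...,0].astype(int)-c[...,2])
E
python3 - <<'E'
from look import *
p=sense(); print(p["eef_pos"],p["force"],p["grip_width"],psi())
S=imaging.capture("side"); T=imaging.capture("top"); cv2.imwrite("pics/s8.png",S); cv2.imwrite("pics/t8.png",T)
u,v=proj("side",p["eef_pos"]+[10,7,0]).astype(int); print("exp disc px",u,v)
for q in blob(S,(u-35,v-30,u+35,v+30),lambda c:bl(c)>6,amin=30)[:2]:
    for z in(0,): 
        W=np.array([onz("side",*a,p["eef_pos"][2]+31-35+10)[:2] for a in q]); r=cv2.minAreaRect(W.astype(np.float32)); print(cen(q),cv2.contourArea(q.astype(np.float32).reshape(-1,1,2)),cen(W),W.min(0),W.max(0),np.array(r[0]),np.array(r[1]),r[2])
plan((p["eef_pos"][0],p["eef_pos"][1],170,-2),(447,171,170,-2))
E
```

```text
[ 430.8 -153.9  139.3] [-0.6 -0.7 -1.1] 0.12200553358986126 -28.11150678388605
exp disc px 283 225
[278.1 233.5] 55.09375 [ 432.1 -168.1] [ 409.2 -176.6] [ 449.9 -150.1] [ 427.3 -164.7] [18.9 42.7] 74.69355773925781
at [ 430.8 -153.9  139. ] -28.1
  shift [  0.   0. -31.] turn -26.1
  shift [325.3   4.8  -0. ] turn 0
```

{"method": "apply_moves", "body": {
  "commands": [
    [1,0,0,-11,-9],
    [1,0,0,-10,-9],
    [1,0,0,-10,-8],
    [1,20,0,0,0],
    [1,45,0,0,0],
    [1,50,0,0,0],
    [1,50,0,0,0],
    [1,50,2,0,0],
    [1,50,2,0,0],
    [1,40,0,0,0],
    [1,20,0,0,0],
    [1,0,0,0,0],
    [1,0,0,0,0]
  ]
}}

```text
time_s: 17.5
eef_pos: [447.3, 169.6, 170.7]
ee_rot: [-0.0, 0.72, 0.694, -0.001]
force: [0.7, -0.2, -1.7]
grip_width: 0.131
grip_force: 39.4
```

Run:
```python
from look import *
p=sense(); print(p["eef_pos"],p["force"],p["grip_width"],psi(),p["joints"])
S=imaging.capture("side"); T=imaging.capture("top"); cv2.imwrite("pics/s9.png",S); cv2.imwrite("pics/t9.png",T)
a=cv2.resize(S[50:150,260:360],(500,500),interpolation=cv2.INTER_CUBIC); b=cv2.resize(T[150:250,190:250],(300,500),interpolation=cv2.INTER_CUBIC)
cv2.imwrite("pics/v9.png",np.hstack([a,b]))
z=p["eef_pos"][2]+31-35+10; u,v=proj("side",[p["eef_pos"][0]+10,p["eef_pos"][1]+10,z]).astype(int); print("exp",u,v)
c=S[v-5:v+18,u-20:u+20]; print("bl max",bl(c).max())
for q in blob(S,(u-30,v-25,u+30,v+25),lambda c:bl(c)>2,amin=8)[:3]:
    W=np.array([onz("side",*a,z)[:2] for a in q]); print(cen(q),len(q),cen(W),W.min(0),W.max(0))
```

```text
[447.3 169.6 170.7] [ 0.7 -0.2 -1.7] 0.13070938387782377 -2.135690220900195 [ 0.1  0.3  1.7 -0.   1.2  0.2]
exp 306 94
bl max 15
[303.1 104.3] 50 [451.3 150.4] [445.4 146.8] [457.3 154.3]
```

View pics/v9.png

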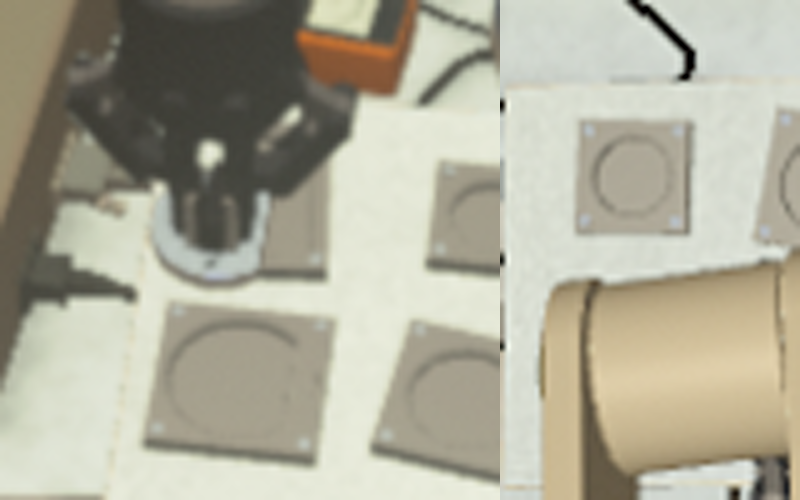

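The side crop shows the disc held level under the gripper, its left edge at (153,230), its lowest point at (210,283) and its flat at x≈265. The nest below it is at (240,380). Now its centre.

Run:
```python
from look import *
for b in(24,31,38):
    zu=170.7+b-35
    L=onz("side",260+153/5,50+230/5,zu+8); B=onz("side",260+208/5,50+283/5,zu); F=onz("side",260+266/5,50+245/5,zu+8)
    print(b,"cx from left",L[0]+33,"cx from flat",F[0]-22,"cy from bottom",B[1]+33,"width",F[0]-L[0])
```

```text
24 cx from left 450.9076528057654 cx from flat 450.66125766165476 cy from bottom 190.03164222771386 width 54.753604855889364
31 cx from left 451.90923161668 cx from flat 451.2103650592268 cy from bottom 184.37696283527157 width 54.30113344254676
38 cx from left 452.9108104275946 cx from flat 451.75947245679885 cy from bottom 178.72228344282917 width 53.84866202920426
```

{"method": "apply_moves", "body": {
  "commands": [
    [1,-11,8,20,0],
    [1,0,0,35,0],
    [1,0,0,25,0],
    [1,0,0,10,0],
    [1,0,0,0,0],
    [1,0,0,0,0]
  ]
}}

```text
time_s: 18.35
eef_pos: [455.7, 158.9, 82.4]
ee_rot: [0.001, 0.72, 0.694, 0.001]
force: [-0.3, -0.0, -1.1]
grip_width: 0.129
grip_force: 39.4
```

Run:
```python
from look import *
p=sense(); print(p["eef_pos"],p["force"],p["grip_width"],psi())
S=imaging.capture("side"); cv2.imwrite("pics/s10.png",S)
z=p["eef_pos"][2]-5.7+5; print("z",z)
def br(c): return (bl(c)>2)&(val(c)>110)
for q in blob(S,(285,95,335,150),br,amin=8)[:4]:
    W=np.array([onz("side",*a,z+5)[:2] for a in q]); print("px",cen(q),q.min(0),q.max(0),"W",W.min(0),W.max(0))
# plate contour again in this picture
for q in blob(S,(285,80,375,152),nest,amin=100)[:4]: print("dark",cen(q),q.min(0),q.max(0))
```

```text
[455.7 158.9  82.4] [-0.3 -0.  -1.1] 0.1288848908857186 -2.1246256629475715
z 81.65232159357952
px [306.9 130.3] [303.4 129.1] [310.4 131.1] W [451.1 139.3] [468.9 146.7]
dark [307.1 109.3] [284.6  79.6] [333.4 143.4]
dark [353.1 130.6] [333.4 113.4] [372.4 147.6]
dark [358.5  94. ] [344.1  81.6] [372.1 106.4]
```

Run:
```python
from look import *
S=cv2.imread("pics/s10.png"); g=S.mean(2).astype(int); B=bl(S); s0=cv2.imread("pics/side0.png").mean(2).astype(int)
print("rows: now / empty at cols 304,307,310")
for r in range(108,147): print(r,[ (g[r,c],B[r,c],s0[r,c]) for c in(300,304,307,310,314)])
for r in(122,125,128): print("row",r,"cols 284..334",g[r,284:334].tolist()); print("   bl",B[r,284:334].tolist())
print("empty",s0[125,284:334].tolist())
```

```text
rows: now / empty at cols 304,307,310
108 [(np.int64(69), np.int64(-8), np.int64(221)), (np.int64(146), np.int64(-13), np.int64(223)), (np.int64(136), np.int64(-13), np.int64(223)), (np.int64(71), np.int64(-8), np.int64(224)), (np.int64(115), np.int64(-11), np.int64(222))]
109 [(np.int64(70), np.int64(-7), np.int64(220)), (np.int64(200), np.int64(-19), np.int64(224)), (np.int64(166), np.int64(-16), np.int64(224)), (np.int64(73), np.int64(-7), np.int64(224)), (np.int64(90), np.int64(-9), np.int64(222))]
110 [(np.int64(71), np.int64(-7), np.int64(205)), (np.int64(197), np.int64(-18), np.int64(213)), (np.int64(104), np.int64(-11), np.int64(218)), (np.int64(72), np.int64(-8), np.int64(223)), (np.int64(81), np.int64(-8), np.int64(222))]
111 [(np.int64(70), np.int64(-7), np.int64(162)), (np.int64(148), np.int64(-11), np.int64(177)), (np.int64(77), np.int64(-9), np.int64(195)), (np.int64(73), np.int64(-6), np.int64(209)), (np.int64(81), np.int64(-7), np.int64(211))]
112 [(np.int64(71), np.int64(-8), np.int64(155)), (np.int64(125), np.int64(-4), np.int64(156)), (np.int64(74), np.int64(-8), n
[... 9171 characters left out ...]
172, 155, 151, 143, 144, 141, 127, 150, 183, 192, 193, 195, 196, 194, 185, 167, 166, 186, 190, 191, 193, 196, 196, 198, 183, 143, 150, 152, 157, 155, 155, 153, 152, 154, 158, 186, 220, 224, 226, 226, 225, 224, 224, 224]
   bl [-21, -18, -15, -16, -15, -20, -23, -24, -23, -23, -22, -22, -15, -6, -1, 0, 1, 1, 2, 1, 0, 1, 0, 1, 1, 1, 1, 1, 0, 1, -2, -18, -22, -23, -25, -24, -24, -24, -24, -24, -21, -20, -14, -13, -13, -13, -13, -14, -14, -13]
empty [220, 218, 221, 223, 222, 220, 203, 163, 149, 142, 149, 156, 156, 156, 156, 156, 156, 157, 157, 157, 157, 156, 157, 156, 157, 157, 157, 158, 157, 156, 157, 158, 157, 154, 153, 157, 157, 157, 151, 145, 154, 185, 223, 227, 226, 225, 226, 227, 227, 227]
```

Run:
```python
from look import *
print("cy", onz("side",306.5,133.4,76.7)[1]+33, onz("side",306.5,131.6,86.7)[1]+33)
for r,l,f in((122,294.0,315.9),(125,295.3,315.0),(128,297.2,314.6)):
    L=onz("side",l,r,86.7);F=onz("side",f,r,86.7); cy=176; print(r,"flat cx",F[0]-22,"left: cx",L[0]+np.sqrt(max(0,33**2-(L[1]-cy)**2)),L)
# recess near point, in the empty picture
print("nest cy near rim", [onz("side",306.5,v,60)[1]+37.5+1 for v in(135.4,136,136.6)], "screw mean",onz("side",307.9,126.55,60))
print("recess far", [onz("side",306.5,v,60)[1]-37.5-1 for v in(112,113)])
```

```text
cy 173.1204469961507 171.42305850760545
122 flat cx 458.2176522631034 left: cx 455.9995090052536 [424.9 165.   86.7]
125 flat cx 456.81975649171767 left: cx 455.4751990268426 [429.2 156.   86.7]
128 flat cx 456.68669047687035 left: cx 451.14486800523144 [435.1 147.2  86.7]
nest cy near rim [np.float64(184.37522486365117), np.float64(182.50897332192005), np.float64(180.64550016408214)] screw mean [459.2 174.1  60. ]
recess far [np.float64(182.39221228486008), np.float64(179.09475096073652)]
```

{"method": "apply_moves", "body": {
  "commands": [
    [1,7.5,2.5,0,0],
    [1,0,0,6,0],
    [1,0,0,5,0],
    [1,0,0,4,0],
    [1,0,0,3,0],
    [1,0,0,0,0]
  ]
}}

```text
time_s: 19.15
eef_pos: [457.8, 166.3, 63.2]
ee_rot: [-0.0, 0.72, 0.694, -0.0]
force: [-0.1, 0.2, -1.0]
grip_width: 0.13
grip_force: 39.4
```

{"method": "apply_moves", "body": {
  "commands": [
    [1,0,0,1.5,0],
    [1,0,0,1,0],
    [1,0,0,0,0]
  ]
}}

```text
time_s: 19.52
eef_pos: [457.8, 166.3, 60.9]
ee_rot: [-0.0, 0.72, 0.694, -0.0]
force: [0.4, -0.9, -1.8]
grip_width: 0.131
grip_force: 39.4
```

{"method": "apply_moves", "body": {
  "commands": [
    [1,0,0,1,0],
    [1,0,0,0.5,0],
    [1,0,0,0,0]
  ]
}}

```text
time_s: 19.9
eef_pos: [457.9, 166.4, 59.7]
ee_rot: [0.0, 0.72, 0.694, 0.0]
force: [-2.5, -1.4, 4.1]
grip_width: 0.128
grip_force: 40.2
```

The disc touched the floor exactly at the expected height. Releasing, rising and going to the tube.

{"method": "apply_moves", "body": {
  "commands": [
    [0,0,0,0,0],
    [0,0,0,0,0],
    [0,0,0,0,0],
    [0,0,0,-20,0],
    [0,0,0,-40,0],
    [0,0,0,-40,0],
    [-0.4,0,0,0,10],
    [-0.4,0,0,0,1]
  ]
}}

```text
time_s: 20.9
eef_pos: [457.8, 166.4, 159.4]
ee_rot: [0.0, 0.783, 0.622, 0.0]
force: [-0.5, 1.2, -0.0]
grip_width: 0.703
grip_force: 0.0
```

Run:
```python
from look import *
plan((449,-397,150,-13),(449,-397,60,-13)); print(sense()["force"])
```

```text
at [457.8 166.4 159.4] -13.1
  shift [-550.7  119.     9.4] turn -0.1
  shift [ 0.  0. 90.] turn 0
[-0.5  1.2 -0. ]
```

{"method": "apply_moves", "body": {
  "commands": [
    [-0.4,-25,5,0,0],
    [-0.4,-45,10,0,0],
    [-0.4,-50,11,0,0],
    [-0.4,-50,11,0,0],
    [-0.4,-50,11,0,0],
    [-0.4,-50,11,0,0],
    [-0.4,-50,11,0,0],
    [-0.4,-50,11,0,0],
    [-0.4,-50,11,0,0],
    [-0.4,-50,11,0,0],
    [-0.4,-45,11,0,0],
    [-0.4,-35,9,0,0],
    [-0.4,0,0,40,0],
    [-0.4,0,0,40,0],
    [-0.4,0,0,0,0]
  ]
}}

```text
time_s: 22.78
eef_pos: [451.6, -395.7, 76.3]
ee_rot: [-0.004, 0.783, 0.623, 0.0]
force: [1.0, -0.6, 0.2]
grip_width: 0.698
grip_force: 0.0
```

Run:
```python
from look import *
p=sense(); print(p["eef_pos"],psi())
S=imaging.capture("side"); T=imaging.capture("top"); cv2.imwrite("pics/s11.png",S); cv2.imwrite("pics/t11.png",T)
for n,img,bx,bx2 in(("top",T,(238,208,274,244),(244,214,268,238)),("side",S,(290,105,330,145),(294,108,324,140))):
    for q in blob(img,bx2,lambda c:val(c)<110,amin=8)[:1]:
        W=np.array([onz(n,*a,86)[:2] for a in q]); r=cv2.minAreaRect(W.astype(np.float32)); print(n,"bar px",cen(q),"W",cen(W),np.array(r[1]),r[2])
    for q in blob(img,bx2,lambda c:bl(c)>-5,amin=15)[:2]:
        W=np.array([onz(n,*a,64)[:2] for a in q]); print(n,"disc px",cen(q),"W",cen(W),W.min(0),W.max(0))
    for q in blob(img,bx,nest,amin=100)[:1]: print(n,"plate",cen(q),onz(n,*cen(q),60))
```

```text
[ 451.6 -395.7   76.3] -12.983346852504988
top bar px [254.7 225. ] W [456.6 176.5] [42.5 10.4] 89.00901794433594
top disc px [255.3 226.2] W [454.1 178.5] [424.1 145.7] [480.2 210.8]
top plate [255.9 225.8] [455.5 177.4  60. ]
side bar px [307.9 121.2] W [459.8 171.7] [50.2 10.7] 89.744384765625
side disc px [306.7 124.8] W [455.7 176.9] [428.  145.5] [481.3 209.1]
side plate [307.7 126.4] [458.7 174.5  60. ]
```

The disc sits centred in its nest in both views, within about 1.5 mm. Next is the tube.

{"method": "apply_moves", "body": {
  "commands": [
    [-0.4,-1,4,20,0],
    [-0.4,0,0,25,0],
    [-0.4,0,0,15,0],
    [-0.4,0,0,10,0],
    [-0.4,0,0,8,0],
    [-0.4,0,0,0,0],
    [1,0,0,0,0],
    [1,0,0,0,0],
    [1,0,0,0,0],
    [1,0,0,0,0],
    [1,0,0,0,0],
    [1,0,0,0,0]
  ],
  "newtons": 60
}}

```text
time_s: 24.38
eef_pos: [456.8, -399.5, 2.2]
ee_rot: [0.001, 0.783, 0.622, -0.0]
force: [0.3, 1.3, 5.2]
grip_width: 0.298
grip_force: 60.4
```

{"method": "apply_moves", "body": {
  "commands": [
    [1,0,0,-10,0],
    [1,0,0,-30,0],
    [1,0,0,-45,0],
    [1,0,0,-45,0],
    [1,0,0,-10,-8.3],
    [1,0,0,0,-8.3],
    [1,20,1,0,0],
    [1,40,3,0,0],
    [1,50,4,0,0],
    [1,50,4,0,0],
    [1,50,4,0,0],
    [1,50,4,0,0],
    [1,50,4,0,0],
    [1,50,4,0,0],
    [1,50,4,0,0],
    [1,50,4,0,0],
    [1,50,4,0,0],
    [1,50,4,0,0],
    [1,46,3,0,0],
    [1,0,0,0,0]
  ]
}}

```text
time_s: 26.88
eef_pos: [465.9, 211.0, 141.5]
ee_rot: [-0.0, 0.684, 0.73, -0.0]
force: [0.0, 0.1, -2.2]
grip_width: 0.301
grip_force: 59.4
```

Run:
```python
from look import *
p=sense(); print(p["grip_width"],p["force"]); plan((464.3,288.4,142,3.6),(464.3,288.4,82,3.6))
```

```text
0.3006959682574681 [ 0.   0.1 -2.2]
at [465.9 211.  141.5] 3.7
  shift [77.4  3.4 -0.5] turn 0.1
  shift [ 0.  0. 60.] turn -0.0
```

{"method": "apply_moves", "body": {
  "commands": [
    [1,38,2,0,0],
    [1,39,1.5,0,0],
    [1,0,0,30,0],
    [1,0,0,20,0],
    [1,0,0,8,0],
    [1,0,0,0,0],
    [1,0,0,0,0]
  ]
}}

```text
time_s: 27.75
eef_pos: [466.0, 285.6, 84.3]
ee_rot: [0.0, 0.685, 0.728, 0.001]
force: [0.5, -0.3, -2.0]
grip_width: 0.299
grip_force: 59.5
```

Run:
```python
from look import *
p=sense(); print(p["eef_pos"],p["force"],p["grip_width"],psi())
S=imaging.capture("side"); cv2.imwrite("pics/s12.png",S); T=imaging.capture("top"); cv2.imwrite("pics/t12.png",T)
cv2.imwrite("pics/v12.png",np.hstack([cv2.resize(S[55:125,280:350],(500,500),interpolation=cv2.INTER_CUBIC),cv2.resize(T[195:245,190:220],(300,500),interpolation=cv2.INTER_CUBIC)]))
e=p["eef_pos"]; z=e[2]-2.2
for off in((0,-37.5,z),(0,37.5,z),(-13.5,0,z+13),(13.5,0,z+13)): print((proj("side",[e[0]+off[0],e[1]+14.6+off[1],off[2]])))
print("nest recess", [proj("side",[464.4+a,303+b,60]).round(1) for a,b in((0,-42),(0,42),(-18,0),(18,0))])
s0=cv2.imread("pics/side0.png"); print("col315 now",S[84:115,315].mean(1).astype(int).tolist(),"empty",s0[84:115,315].mean(1).astype(int).tolist())
print("row100 now",S[100,296:336].mean(1).astype(int).tolist(),"empty",s0[100,296:336].mean(1).astype(int).tolist())
```

```text
[466.  285.6  84.3] [ 0.5 -0.3 -2. ] 0.2992172181859479 3.4626913445065566
[313.7  94.6]
[316.3  73.2]
[310.  80.]
[320.1  80.7]
nest recess [array([313.1, 100.5]), array([316. ,  76.8]), array([308.,  88.]), array([321.1,  89. ])]
col315 now [167, 176, 170, 151, 133, 157, 173, 175, 164, 137, 131, 151, 153, 153, 153, 153, 152, 150, 151, 135, 102, 127, 186, 220, 222, 223, 224, 217, 189, 158, 152] empty [153, 153, 153, 153, 153, 153, 153, 153, 154, 154, 153, 153, 154, 154, 153, 155, 152, 151, 153, 138, 104, 129, 187, 221, 223, 223, 225, 217, 189, 159, 151]
row100 now [221, 221, 220, 221, 222, 222, 220, 211, 182, 162, 170, 164, 149, 151, 152, 153, 152, 151, 151, 152, 153, 154, 154, 153, 153, 153, 155, 163, 162, 182, 215, 223, 224, 224, 225, 225, 225, 225, 225, 224] empty [222, 221, 221, 222, 222, 222, 221, 212, 182, 164, 171, 165, 150, 153, 153, 155, 153, 154, 152, 152, 154, 154, 155, 154, 155, 153, 156, 164, 163, 182, 216, 224, 224, 225, 226, 225, 225, 226, 226, 225]
```

View pics/v12.png

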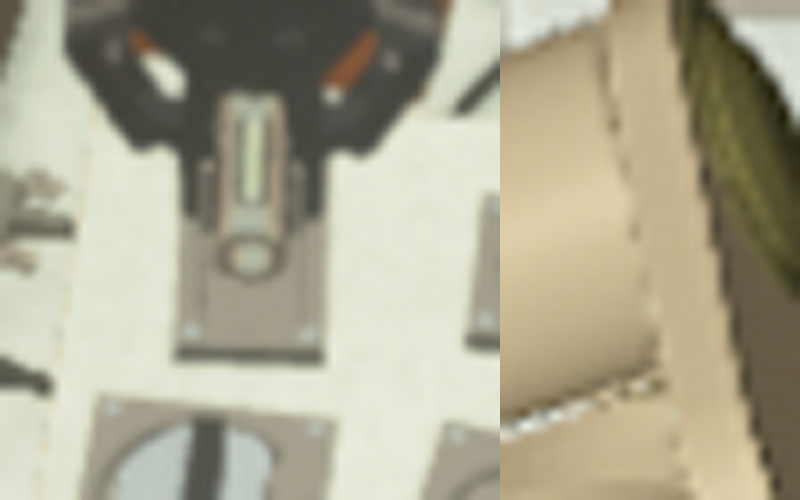

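The side crop shows the tube held level and in line with the long nest, its near end at (250,280), the plate's near edge at y≈350. It needs about +4 mm along y. The seated disc is visible at the bottom. This was my last picture.

{"method": "apply_moves", "body": {
  "commands": [
    [1,4,-0.8,8,0],
    [1,0,0,8,0],
    [1,0,0,5,0],
    [1,0,0,3,0],
    [1,0,0,2,0],
    [1,0,0,0,0]
  ]
}}

```text
time_s: 28.6
eef_pos: [464.4, 289.6, 57.4]
ee_rot: [0.0, 0.685, 0.728, 0.0]
force: [0.7, -0.2, -2.8]
grip_width: 0.302
grip_force: 59.5
```

{"method": "apply_moves", "body": {
  "commands": [
    [1,0,0,1,0],
    [1,0,0,1,0],
    [1,0,0,0,0]
  ]
}}

```text
time_s: 28.98
eef_pos: [464.5, 289.7, 56.2]
ee_rot: [0.0, 0.685, 0.728, 0.0]
force: [-2.6, -1.4, 4.7]
grip_width: 0.299
grip_force: 60.4
```

{"method": "apply_moves", "body": {
  "commands": [
    [0,0,0,0,0],
    [0,0,0,0,0],
    [0,0,0,0,0],
    [0,0,0,-20,0],
    [0,0,0,-40,0],
    [0,0,0,-40,0],
    [-0.4,0,0,-20,10],
    [-0.4,0,0,0,10],
    [-0.4,0,0,0,10],
    [-0.4,0,0,0,10],
    [-0.4,0,0,0,8.5],
    [-0.4,0,0,0,0]
  ]
}}

```text
time_s: 30.48
eef_pos: [464.3, 289.7, 175.3]
ee_rot: [-0.0, 0.924, 0.383, -0.0]
force: [-0.1, -0.8, -0.5]
grip_width: 0.698
grip_force: 0.0
```

Run:
```python
from look import *
S=imaging.capture("side"); T=imaging.capture("top"); cv2.imwrite("pics/s13.png",S); cv2.imwrite("pics/t13.png",T)
wh=lambda c:(val(c)>135)
for n,img,bx in(("top",T,(403,224,414,236)),("side",S,(271,286,282,299))):
    L=blob(img,bx,wh,amin=1); 
    print(n,"white",[(cen(q).round(1),onz(n,*cen(q),83)[:2]) for q in L[:3]])
for n,img,bx in(("top",T,(392,216,422,244)),("side",S,(262,280,292,314))):
    for q in blob(img,bx,lambda c:bl(c)>15,amin=10)[:1]:
        print(n,"blue px",q.min(0),q.max(0),"W83",np.array([onz(n,*a,83)[:2] for a in q]).min(0),np.array([onz(n,*a,83)[:2] for a in q]).max(0),"W0 max/min",np.array([onz(n,*a,0)[:2] for a in q]).min(0),np.array([onz(n,*a,0)[:2] for a in q]).max(0))
plan((425,-285,160,-45))
```

```text
top white [(array([407.8, 229.8]), array([ 434.3, -275.2])), (array([411.9, 224.7]), array([ 449.3, -287.6])), (array([412.3, 234.4]), array([ 420.6, -288. ]))]
side white [(array([275.7, 292. ]), array([ 436.9, -274.4]))]
top blue px [397.6 223.1] [413.9 236.6] W83 [ 414.6 -293.1] [ 454.2 -244.9] W0 max/min [ 415.5 -308.5] [ 457.6 -257.3]
side blue px [267.4 284.1] [283.9 300.4] W83 [ 420.1 -292.4] [ 454.1 -257.4] W0 max/min [ 409.5 -270.9] [ 446.6 -232.7]
at [464.4 289.7 175.4] -44.8
  shift [-435.2  377.3   15.4] turn 0.2
```

{"method": "apply_moves", "body": {
  "commands": [
    [-0.5,-20,17,0,0],
    [-0.5,-36,31,0,0],
    [-0.5,-38,33,0,0],
    [-0.5,-38,33,0,0],
    [-0.5,-38,33,0,0],
    [-0.5,-38,33,0,0],
    [-0.5,-38,33,0,0],
    [-0.5,-38,33,0,0],
    [-0.5,-38,33,0,0],
    [-0.5,-38,33,0,0],
    [-0.5,-38,33,0,0],
    [-0.5,-36,32,0,0],
    [-0.5,0,0,20,0],
    [-0.5,0,0,20,0],
    [-0.5,0,0,0,0]
  ]
}}

```text
time_s: 32.45
eef_pos: [423.4, -283.4, 134.4]
ee_rot: [-0.001, 0.924, 0.383, -0.0]
force: [-0.5, -0.5, 0.7]
grip_width: 0.749
grip_force: 0.0
```

Run:
```python
from look import *
plan((425.6,-283.5,80,-45),(425.6,-283.5,27,-45))
S=imaging.capture("side"); T=imaging.capture("top"); cv2.imwrite("pics/s14.png",S); cv2.imwrite("pics/t14.png",T)
# tube check: tube brownish tube inside the long nest; use brightness difference against the empty picture
for n,img,e,bx in(("top",T,t,(196,212,234,236)),("side",S,s,(300,70,332,108))):
    x0,y0,x1,y1=bx; d=cv2.absdiff(img,e)[y0:y1,x0:x1].max(2); d=cv2.resize(d,None,fx=4,fy=4,interpolation=cv2.INTER_CUBIC)
    m=(cv2.GaussianBlur(d,(5,5),0)>12).astype(np.uint8); m=cv2.morphologyEx(m,cv2.MORPH_CLOSE,np.ones((15,15)))
    cs=max(cv2.findContours(m,cv2.RETR_EXTERNAL,cv2.CHAIN_APPROX_NONE)[0],key=cv2.contourArea)[:,0]
    q=(cs+.5)/4-.5+[x0,y0]; W=np.array([onz(n,*a,74)[:2] for a in q]); r=cv2.minAreaRect(W.astype(np.float32)); print(n,"tube",np.array(r[0]),np.array(r[1]),r[2],q.min(0),q.max(0))
```

```text
at [ 423.4 -283.4  134.4] -44.9
  shift [ 1.5  1.6 54.4] turn 0.1
  shift [ 0.  0. 53.] turn 0
top tube [462.1 304.1] [30.  84.4] 3.1786160469055176 [199.4 218.4] [227.1 229.6]
side tube [464.7 300.4] [ 28.7 100.9] 3.9899966716766357 [308.9  71.6] [320.1 100.4]
```

The tube is within about 1.5 mm of its nest centre. Now grasping the vial shield.

{"method": "apply_moves", "body": {
  "commands": [
    [-0.5,1.5,1.6,20,0],
    [-0.5,0,0,25,0],
    [-0.5,0,0,20,0],
    [-0.5,0,0,20,0],
    [-0.5,0,0,15,0],
    [-0.5,0,0,7,0],
    [-0.5,0,0,0,0],
    [1,0,0,0,0],
    [1,0,0,0,0],
    [1,0,0,0,0],
    [1,0,0,0,0],
    [1,0,0,0,0]
  ],
  "newtons": 60
}}

```text
time_s: 34.05
eef_pos: [426.4, -284.0, 29.4]
ee_rot: [0.0, 0.924, 0.383, 0.0]
force: [-0.9, 0.4, 5.9]
grip_width: 0.393
grip_force: 56.0
```

{"method": "apply_moves", "body": {
  "commands": [
    [1,0,0,-5,0],
    [1,0,0,-30,0],
    [1,0,0,-40,0],
    [1,0,0,-40,0],
    [1,0,0,-20,-10],
    [1,0,0,0,-10],
    [1,0,0,0,-10],
    [1,0,0,0,-10],
    [1,0,0,0,-8.6],
    [1,0,0,0,0]
  ]
}}

```text
time_s: 35.3
eef_pos: [425.9, -283.6, 163.2]
ee_rot: [-0.0, 0.685, 0.728, 0.0]
force: [0.1, 0.3, -4.6]
grip_width: 0.396
grip_force: 58.1
```

Run:
```python
from look import *
p=sense(); print(p["force"],p["grip_width"]); plan((583,286,160,3.6))
```

```text
[ 0.1  0.3 -4.6] 0.3959847305250387
at [ 425.9 -283.6  163.2] 3.5
  shift [559.  191.7   3.2] turn -0.1
```

{"method": "apply_moves", "body": {
  "commands": [
    [1,20,6,0,0],
    [1,38,13,0,0],
    [1,42,14,0,0],
    [1,42,14,0,0],
    [1,42,14,0,0],
    [1,42,14,0,0],
    [1,42,14,0,0],
    [1,42,14,0,0],
    [1,42,15,0,0],
    [1,42,15,0,0],
    [1,42,15,0,0],
    [1,42,15,0,0],
    [1,42,15,0,0],
    [1,40,14,0,0],
    [1,0,0,0,0],
    [1,0,0,0,0]
  ]
}}

```text
time_s: 37.3
eef_pos: [581.9, 287.2, 163.0]
ee_rot: [-0.0, 0.685, 0.729, -0.001]
force: [-0.9, -0.1, -6.0]
grip_width: 0.389
grip_force: 58.4
```

Run:
```python
from look import *
p=sense(); e=p["eef_pos"]; print(p["force"],p["grip_width"]); plan((583.8,286.5,160,3.6),(583.8,286.5,105,3.6))
S=imaging.capture("side"); cv2.imwrite("pics/s15.png",S)
zu=e[2]-29.4
print("pred underside near point",proj("side",[e[0],e[1]+13-19.5,zu]),"edges",proj("side",[e[0]-19.5,e[1]+13,zu+15]),proj("side",[e[0]+19.5,e[1]+13,zu+15]))
u,v=proj("side",[e[0],e[1]+13,zu+20]).astype(int)
for q in blob(S,(u-20,v-30,u+20,v+22),lambda c:bl(c)>12,amin=8)[:2]:
    print("blue",q.min(0),q.max(0),"bottom W",onz("side",q[q[:,1].argmax(),0],q[:,1].max(),zu))
    for r in range(int(q[:,1].max())-8,int(q[:,1].max())-1,3):
        w=q[np.abs(q[:,1]-r)<.3]; print(r,w[:,0].min(),w[:,0].max())
```

```text
[-0.9 -0.1 -6. ] 0.38934016770110597
at [581.9 287.2 163. ] 3.5
  shift [-0.8  1.8  3. ] turn -0.1
  shift [ 0.  0. 55.] turn -0.0
pred underside near point [359.7  79.1] edges [353.   68.6] [368.3  69.7]
blue [353.6  57.1] [368.9  77.1] bottom W [577.6 286.9 133.6]
69 364.125 368.375
72 364.875 366.875
75 354.625 365.625
blue [357.9  45.4] [370.4  55.1] bottom W [585.6 364.1 133.6]
47 358.875 369.125
50 358.375 370.125
53 357.875 369.625
```

Run:
```python
from look import *
S=cv2.imread("pics/s15.png"); E=s
for c in(359,361): print(c,"rows 70..85",[tuple(int(a) for a in S[r,c])+(int(cv2.absdiff(S[r,c],E[r,c]).max()),) for r in range(72,84)])
d=(cv2.absdiff(S,E).max(2)>14)[60:90,345:378]; r,c=np.nonzero(d); print("diff bottom",60+r.max(), [ (60+k,345+c[r==k].min(),345+c[r==k].max()) for k in range(5,r.max()+1,3)])
```

```text
359 rows 70..85 [(101, 118, 127, 112), (100, 117, 126, 119), (100, 109, 113, 125), (102, 92, 86, 144), (102, 80, 70, 160), (113, 102, 94, 136), (167, 182, 175, 56), (213, 230, 226, 4), (215, 232, 229, 1), (213, 230, 227, 1), (195, 219, 217, 2), (159, 180, 182, 2)]
361 rows 70..85 [(102, 120, 129, 98), (100, 117, 126, 110), (100, 112, 118, 119), (103, 97, 95, 134), (102, 81, 71, 159), (108, 95, 87, 143), (163, 178, 172, 58), (214, 231, 228, 3), (217, 233, 230, 1), (214, 231, 228, 1), (203, 223, 221, 1), (169, 192, 193, 2)]
diff bottom 78 [(65, np.int64(350), np.int64(375)), (68, np.int64(352), np.int64(370)), (71, np.int64(353), np.int64(367)), (74, np.int64(353), np.int64(367)), (77, np.int64(355), np.int64(366))]
```

{"method": "apply_moves", "body": {
  "commands": [
    [1,-2,1.8,20,0],
    [1,0,0,20,0],
    [1,0,0,15,0],
    [1,0,0,8,0],
    [1,0,0,0,0],
    [1,0,0,0,0]
  ]
}}

```text
time_s: 38.1
eef_pos: [585.0, 285.2, 101.2]
ee_rot: [0.0, 0.685, 0.729, 0.001]
force: [-0.6, -0.6, -4.8]
grip_width: 0.392
grip_force: 58.4
```

Run:
```python
from look import *
p=sense(); e=p["eef_pos"]; print(e,p["force"])
S=imaging.capture("side"); cv2.imwrite("pics/s16.png",S); zu=e[2]-29.4; print("zu",zu)
d=cv2.absdiff(S,s).max(2); g=S.mean(2).astype(int); g0=s.mean(2).astype(int)
print("now ",[g[r,358] for r in range(84,112)]); print("bl  ",[bl(S)[r,358] for r in range(84,112)]); print("empt",[g0[r,358] for r in range(78,112)])
for r in(92,95,98): 
    c=np.nonzero(d[r,335:380]>20)[0]+335; print(r,c.min(),c.max())
print("pred bottom",proj("side",[e[0]+1,e[1]+16-19.5,zu]),"pred edges",proj("side",[e[0]-18.5,e[1]+16,zu+15]),proj("side",[e[0]+20.5,e[1]+16,zu+15]))
print("plate y from rows", [(v,onz("side",358.5,v,60)[1]) for v in(80,82,104,106)])
```

```text
[585.  285.2 101.2] [-0.6 -0.6 -4.8]
zu 71.81727984232592
now  [np.int64(79), np.int64(77), np.int64(89), np.int64(102), np.int64(108), np.int64(116), np.int64(114), np.int64(109), np.int64(98), np.int64(86), np.int64(92), np.int64(122), np.int64(149), np.int64(152), np.int64(152), np.int64(150), np.int64(151), np.int64(150), np.int64(138), np.int64(108), np.int64(111), np.int64(170), np.int64(220), np.int64(224), np.int64(225), np.int64(225), np.int64(224), np.int64(223)]
bl   [np.int64(28), np.int64(22), np.int64(7), np.int64(-7), np.int64(-17), np.int64(-26), np.int64(-25), np.int64(-17), np.int64(8), np.int64(30), np.int64(22), np.int64(-3), np.int64(-22), np.int64(-24), np.int64(-23), np.int64(-24), np.int64(-23), np.int64(-24), np.int64(-21), np.int64(-15), np.int64(-13), np.int64(-17), np.int64(-15), np.int64(-13), np.int64(-13), np.int64(-13), np.int64(-13), np.int64(-14)]
empt [np.int64(227), np.int64(226), np.int64(225), np.int64(224), np.int64(209), np.int64(171), np.int64(154), np.int64(147), np.int64(129), np.int64(121), np.int64(141), np.int64(153), np.int64(153), np.int64(154), np.int64(154), np.int64(154), np.int64(153), np.int64(153), np.int64(154), np.int64(154), np.int64(154), np.int64(153), np.int64(152), np.int64(153), np.int64(139), np.int64(111), np.int64(114), np.int64(172), np.int64(220), np.int64(225), np.int64(226), np.int64(225), np.int64(226), np.int64(223)]
92 353 365
95 356 362Traceback (most recent call last):
  File "<stdin>", line 7, in <module>
    return umr_minimum(a, axis, None, out, keepdims, initial, where)
ValueError: zero-size array to reduction operation minimum which has no identity
```

Run:
```python
from look import *
print("nest cy", onz("side",358.5,82.7,60)[1]-35, onz("side",358.5,102.3,60)[1]+35)
print("vial cy", [onz("side",358.5,v,71.8)[1]+19.5 for v in(94.8,95.3)])
g=imaging.capture("side").mean(2).astype(int); g0=s.mean(2).astype(int)
print("row90",g[90,343:377].tolist()); print("empty row 97",g0[97,340:378].tolist())
print("x at cols", [(c,onz("side",c,90,78)[0].round(1)) for c in(350,368)], [(c,onz("side",c,97,60)[0].round(1)) for c in(343,373)], "px/mm")
```

```text
nest cy 300.36467561989207 301.8973767215174
vial cy [np.float64(301.97029024316123), np.float64(300.2569740539436)]
row90 [226, 225, 221, 197, 157, 151, 147, 136, 123, 111, 89, 94, 108, 111, 114, 114, 115, 115, 115, 113, 98, 82, 84, 105, 133, 147, 151, 151, 165, 200, 225, 228, 227, 226]
empty row 97 [222, 223, 222, 223, 221, 203, 160, 156, 155, 155, 155, 153, 151, 152, 154, 154, 154, 154, 154, 154, 153, 154, 154, 154, 152, 148, 146, 151, 153, 153, 157, 185, 221, 224, 224, 225, 225, 225]
x at cols [(350, np.float64(560.6)), (368, np.float64(608.5))] [(343, np.float64(543.6)), (373, np.float64(624.2))] px/mm
```

{"method": "apply_moves", "body": {
  "commands": [
    [1,0,-0.6,6,0],
    [1,0,0,5,0],
    [1,0,0,4,0],
    [1,0,0,1.5,0],
    [1,0,0,0,0]
  ]
}}

```text
time_s: 38.83
eef_pos: [584.1, 285.1, 83.9]
ee_rot: [0.0, 0.685, 0.729, 0.0]
force: [0.4, -0.0, -5.4]
grip_width: 0.392
grip_force: 58.4
```

{"method": "apply_moves", "body": {
  "commands": [
    [1,0,0,1,0],
    [1,0,0,0.5,0],
    [1,0,0,0,0]
  ]
}}

```text
time_s: 39.2
eef_pos: [584.3, 285.1, 83.5]
ee_rot: [0.0, 0.685, 0.729, 0.0]
force: [-3.6, -1.8, 7.1]
grip_width: 0.389
grip_force: 59.5
```

The vial shield is down at the expected height. Releasing it and going to the check source, with the fingers closing roughly along y to keep clear of the rack.

{"method": "apply_moves", "body": {
  "commands": [
    [0,0,0,0,0],
    [-0.3,0,0,0,0],
    [-0.3,0,0,0,0],
    [-0.3,0,0,0,0],
    [-0.3,0,0,-10,0],
    [-0.3,0,0,-30,0],
    [-0.3,0,0,-40,0],
    [-1,0,0,-30,0],
    [-1,0,0,0,10.5],
    [-1,0,0,0,10.5],
    [-1,0,0,0,10.5],
    [-1,0,0,0,10.5],
    [-1,0,0,0,10.5],
    [-1,0,0,0,10.5],
    [-1,0,0,0,10.5],
    [-1,0,0,0,0]
  ]
}}

```text
time_s: 41.2
eef_pos: [584.1, 285.2, 193.1]
ee_rot: [-0.0, 0.985, 0.175, 0.0]
force: [-0.6, 0.2, 0.6]
grip_width: 1.0
grip_force: 0.0
```

Run:
```python
from look import *
plan((456,-8.6,150,-70),(456,-8.6,-5,-70))
```

```text
at [584.1 285.2 193.1] -69.8
  shift [-221.6  231.5   43.1] turn 0.2
  shift [  0.   0. 155.] turn 0
```

{"method": "apply_moves", "body": {
  "commands": [
    [-1,-16,17,0,0],
    [-1,-30,32,0,0],
    [-1,-35,36,0,0],
    [-1,-35,36,0,0],
    [-1,-35,36,0,0],
    [-1,-35,36,0,0],
    [-1,-35,38,0,0],
    [-1,0,0,30,0],
    [-1,0,0,40,0],
    [-1,0,0,40,0],
    [-1,0,0,0,0]
  ]
}}

```text
time_s: 42.58
eef_pos: [454.6, -7.4, 81.1]
ee_rot: [-0.001, 0.984, 0.176, -0.002]
force: [0.4, 0.6, 0.8]
grip_width: 0.999
grip_force: 0.0
```

Run:
```python
from look import *
plan((456,-8.6,40,-70),(456,-8.6,-5,-70))
S=imaging.capture("side"); T=imaging.capture("top"); cv2.imwrite("pics/s17.png",S); cv2.imwrite("pics/t17.png",T)
for n,img,bx in(("top",T,(300,208,335,235)),("side",S,(290,182,322,212))):
    for q in blob(img,bx,red,amin=5)[:1]: print(n,"puck",cen(q),q.min(0),q.max(0))
# vial: blue cap in the small nest, top view
for n,img,bx in(("top",T,(200,168,234,202)),("side",S,(340,55,378,106))):
    for q in blob(img,bx,lambda c:bl(c)>15,amin=10)[:2]: W=np.array([onz(n,*a,137)[:2] for a in q]); print(n,"vial",q.min(0),q.max(0),"W137",W.min(0),W.max(0))
W=lambda c:(val(c)>135)
for n,img,bx in(("top",T,(200,168,234,202)),("side",S,(346,60,372,100))):
    print(n,[(cen(q).round(1),onz(n,*cen(q),137)[:2].round(1)) for q in blob(img,bx,lambda c:bl(c)>8,amin=5)[:3]])
```

```text
at [454.6  -7.4  81.1] -69.7
  shift [ 0.9  1.6 41.1] turn 0.3
  shift [ 0.  0. 45.] turn 0
side puck [305.5 199.3] [295.4 189.1] [314.9 205.1]
top vial [204.1 175.6] [221.9 190.6] W137 [555.1 262.5] [599.2 314.4]
side vial [352.9  80.4] [365.6  98.4] W137 [565.5 214.3] [597.4 271.9]
side vial [354.6  68.6] [366.9  78.4] W137 [567.8 279.9] [599.4 313.8]
top [(array([213.1, 183.3]), array([576.7, 288.2]))]
side [(array([362.7,  71.4]), array([588.1, 304. ])), (array([359.3,  88.1]), array([582. , 247.9]))]
```

{"method": "apply_moves", "body": {
  "commands": [
    [-1,1,1.6,25,0],
    [-1,0,0,25,0],
    [-1,0,0,18,0],
    [-1,0,0,11,0],
    [-1,0,0,5,0],
    [-1,0,0,3,0],
    [-1,0,0,0,0]
  ],
  "newtons": 30
}}

```text
time_s: 43.55
eef_pos: [457.6, -8.9, -4.2]
ee_rot: [0.0, 0.985, 0.174, 0.0]
force: [-0.1, -0.4, -0.2]
grip_width: 1.0
grip_force: 0.0
```

{"method": "apply_moves", "body": {
  "commands": [
    [1,0,0,0,0],
    [1,0,0,0,0],
    [1,0,0,0,0],
    [1,0,0,0,0],
    [1,0,0,0,0]
  ]
}}

```text
time_s: 44.18
eef_pos: [457.5, -8.8, -3.9]
ee_rot: [0.0, 0.985, 0.175, 0.0]
force: [-2.2, 2.4, 8.1]
grip_width: 0.559
grip_force: 28.3
```

{"method": "apply_moves", "body": {
  "commands": [
    [1,0,0,-5,0],
    [1,0,0,-25,0],
    [1,0,0,-40,0],
    [1,0,0,-45,0],
    [1,0,0,0,0],
    [1,0,0,0,0]
  ]
}}

```text
time_s: 44.92
eef_pos: [456.8, -8.8, 109.7]
ee_rot: [-0.0, 0.985, 0.174, -0.001]
force: [0.1, -0.3, -1.0]
grip_width: 0.556
grip_force: 30.2
```

Run:
```python
from look import *
p=sense(); print(p["force"],p["grip_width"]); plan((563,173.5,111,-70),(563,173.5,76,-70))
S=imaging.capture("side"); cv2.imwrite("pics/s18.png",S); e=p["eef_pos"]
u,v=proj("side",[e[0]+12.5,e[1]+3.5,e[2]+19]); print("exp puck top px",u,v); u,v=int(u),int(v)
for q in blob(S,(u-20,v-20,u+20,v+22),red,amin=3)[:3]: print("red",cen(q),q.min(0),q.max(0))
```

```text
[ 0.1 -0.3 -1. ] 0.5557253254106708
at [456.8  -8.8 109.7] -69.9
  shift [ 162.3 -134.7   -1.3] turn 0.1
  shift [ 0.  0. 35.] turn 0
exp puck top px 304.12625871149766 172.22661117292236
red [312.5 172.3] [308.9 164.9] [315.1 180.6]
red [294.7 175.3] [293.6 173.1] [295.6 177.9]
```

{"method": "apply_moves", "body": {
  "commands": [
    [1,22,-18,0,0],
    [1,35,-29,0,0],
    [1,35,-29,0,0],
    [1,35,-29,0,0],
    [1,35,-30,0,0],
    [1,0,0,15,0],
    [1,0,0,15,0],
    [1,0,0,4,0],
    [1,0,0,0,0],
    [1,0,0,0,0]
  ]
}}

```text
time_s: 46.22
eef_pos: [563.3, 173.2, 77.0]
ee_rot: [0.0, 0.985, 0.174, 0.0]
force: [0.1, -0.8, -0.9]
grip_width: 0.558
grip_force: 30.2
```

Run:
```python
from look import *
p=sense(); e=p["eef_pos"]; print(p["force"],p["grip_width"]); plan((563,173.5,76,-70))
S=imaging.capture("side"); cv2.imwrite("pics/s19.png",S); zu=e[2]+3.9; print("zu",zu)
u,v=proj("side",[e[0]+12.5,e[1]+3.5,zu+15]); print("exp top px",u,v); u,v=int(u),int(v)
A=blob(S,(u-20,v-20,u+20,v+22),red,amin=3)
for q in A[:4]:
    W=np.array([onz("side",*a,zu+15)[:2] for a in q]); print("red",q.min(0),q.max(0),"W top",W.min(0),W.max(0),"xmin/max",)
P=np.vstack(A); print("cx from extremes", (onz("side",P[:,0].min(),v,zu+8)[0]+onz("side",P[:,0].max(),v,zu+8)[0])/2, "bottom row",P[:,1].max(),"cy",onz("side",P[P[:,1].argmax(),0],P[:,1].max(),zu)[1]+26)
g0=s.mean(2).astype(int); g=S.mean(2).astype(int)
print("plate col 353 empty rows 106..152",g0[106:152,353].tolist()); print("now",g[106:152,353].tolist())
```

```text
[ 0.1 -0.8 -0.9] 0.5580004652260665
at [563.3 173.2  77. ] -69.9
  shift [-0.2 -0.4  1. ] turn 0.1
zu 80.86152305443419
exp top px 353.9321075842342 120.7381831472745
red [343.9 116.1] [348.4 128.4] W top [550.6 151.4] [562.6 189.5] xmin/max
cx from extremes 556.2177346803701 bottom row 128.375 cy 188.5382353479157
plate col 353 empty rows 106..152 [225, 227, 226, 226, 225, 226, 225, 224, 222, 213, 181, 158, 153, 144, 126, 129, 153, 156, 156, 156, 156, 157, 157, 156, 156, 156, 156, 157, 156, 157, 157, 156, 156, 154, 157, 157, 148, 123, 116, 172, 223, 229, 230, 230, 229, 228]
now [71, 73, 72, 72, 71, 79, 89, 84, 81, 79, 79, 87, 118, 139, 109, 78, 73, 73, 74, 75, 74, 74, 74, 75, 75, 78, 95, 126, 153, 156, 155, 156, 154, 152, 155, 155, 147, 123, 114, 170, 223, 228, 229, 229, 229, 227]
```

{"method": "apply_moves", "body": {
  "commands": [
    [1,0,0,8,0],
    [1,0,0,8,0],
    [1,0,0,5,0],
    [1,0,0,3,0],
    [1,0,0,1,0],
    [1,0,0,0,0]
  ]
}}

```text
time_s: 47.02
eef_pos: [563.2, 173.6, 51.5]
ee_rot: [0.0, 0.985, 0.174, 0.0]
force: [-0.1, 0.1, -0.9]
grip_width: 0.558
grip_force: 30.2
```

{"method": "apply_moves", "body": {
  "commands": [
    [1,0,0,1,0],
    [1,0,0,0.5,0],
    [1,0,0,0,0]
  ]
}}

```text
time_s: 47.4
eef_pos: [563.2, 173.6, 50.3]
ee_rot: [0.0, 0.985, 0.174, 0.0]
force: [-0.9, -1.0, 3.5]
grip_width: 0.557
grip_force: 31.0
```

Contact came at the seated height, so I release, rise clear and check all four in both views.

{"method": "apply_moves", "body": {
  "commands": [
    [0.0,0,0,0,0],
    [-0.6,0,0,0,0],
    [-0.6,0,0,0,0],
    [-0.6,0,0,0,0],
    [-0.6,0,0,-10,0],
    [-0.6,0,0,-30,0],
    [-0.6,0,0,-40,0],
    [-0.6,0,0,-50,0],
    [-0.6,-30,30,0,0],
    [-0.6,-40,40,0,0],
    [-0.6,-45,45,0,0],
    [-0.6,-45,45,0,0],
    [-0.6,-45,45,0,0],
    [-0.6,0,0,0,0]
  ]
}}

```text
time_s: 49.15
eef_pos: [441.4, -89.4, 180.7]
ee_rot: [0.001, 0.985, 0.172, 0.0]
force: [-0.0, -0.6, -0.7]
grip_width: 0.8
grip_force: 0.0
```

Run:
```python
from look import *
print(sense()["eef_pos"],sense()["force"])
S=imaging.capture("side"); T=imaging.capture("top"); cv2.imwrite("pics/s20.png",S); cv2.imwrite("pics/t20.png",T)
for n,img,bx,b2 in(("top",T,(236,168,278,206),(242,172,272,202)),("side",S,(330,108,378,152),(336,112,370,145))):
    for q in blob(img,b2,red,amin=20)[:1]: W=np.array([onz(n,*a,69)[:2] for a in q]); print(n,"puck px",cen(q),"W",cen(W),(W.min(0)+W.max(0))/2,W.max(0)-W.min(0))
    for q in blob(t if n=="top" else s,bx,nest,amin=100)[:1]: W=np.array([onz(n,*a,60)[:2] for a in q]); print(n,"plate",(W.min(0)+W.max(0))/2,cen(W))
# disc, tube, vial again in the top view
for q in blob(T,(244,214,268,238),lambda c:bl(c)>-5,amin=15)[:1]: W=np.array([onz("top",*a,64)[:2] for a in q]); print("disc",W.min(0),W.max(0))
for q in blob(T,(244,214,268,238),lambda c:val(c)<110,amin=8)[:1]: W=np.array([onz("top",*a,86)[:2] for a in q]); print("bar",cen(W),cv2.minAreaRect(W.astype(np.float32))[2])
for q in blob(T,(200,168,234,202),lambda c:bl(c)>15,amin=10)[:1]: print("vial px",q.min(0),q.max(0))
p=[proj("top",(582.5+a,299+b,z)).round(1) for a,b,z in((19.5,0,137),(0,19.5,137),(-19.5,0,60),(0,-19.5,60))]; print("vial extremes if centred in nest",p)
d=cv2.absdiff(T,t)[212:236,196:234].max(2); m=(cv2.GaussianBlur(cv2.resize(d,None,fx=4,fy=4),(5,5),0)>12).astype(np.uint8); m=cv2.morphologyEx(m,cv2.MORPH_CLOSE,np.ones((15,15)))
c=max(cv2.findContours(m,0,1)[0],key=cv2.contourArea)[:,0]/4.+[196,212]; W=np.array([onz("top",*a,74)[:2] for a in c]); print("tube",cv2.minAreaRect(W.astype(np.float32)))
```

```text
[441.4 -89.4 180.7] [-0.  -0.6 -0.7]
top puck px [255.8 186.6] W [573.3 175.6] [573.3 175.7] [51.9 52.4]
top plate [573.8 175.7] [574.2 175.8]
side puck px [353.  128.1] W [575.8 174. ] [576.1 173.4] [51.1 56.7]
side plate [576.7 173.9] [576.8 173.6]
disc [424.1 145.8] [480.2 210.8]
bar [456.6 176.5] 89.00901794433594
vial px [204.1 175.6] [221.9 190.6]
vial extremes if centred in nest [array([209.4, 174.7]), array([202.7, 181.5]), array([216.1, 191.2]), array([222.5, 184.7])]
tube ((460.064697265625, 302.7607116699219), (29.790788650512695, 84.70756530761719), 5.118374347686768)
```

All four parts agree with their nest centres within a few millimetres, and the arm is clear. Handing in.

```bash
python3 -c "
from rig import ctrl
print(ctrl.finish_job())"
```

```text
the job is handed in; nothing more can be done
None
```

The job is handed in: by my camera and touch checks the vial shield, syringe shield and flatted disc were seated first and the check source last, all four released and the arm clear at about 49 s of 122 s, though no verdict came back.

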